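Pack the supply boxes, clamp the tray and scan it in

TASK

Pack the small teal boxes into the wooden tray: flip the tray's steel cam lever open, draw the sliding end stop back, lay all the boxes flat and crosswise in the tray in one row, push the stop up so that the row is snug between the two ends, and flip the lever fully back over to clamp the rod. Then pick up the hand scanner and hold it still for a good second with its nose square on to the barcode label on the sloping end of the tray, about 9 cm away from the label. Finally stand the scanner upright on its charging pad again, and leave the things round about alone.

Things in the scene. Friction and masses are not known exactly. Their poses are not given: they have to be found in the camera images.
- tray_frame (a point): The packing tray, fixed to the worktop: this is the middle of its footprint at worktop height. Its y axis runs along the tray (towards the end where the stop is drawn out), its x axis points across it to the back, where the rod and the clamp are; z up. Wooden channel 320 mm long, floor 6 mm thick, inner width 108 mm (x from -54 to +54 mm) between two rails 20 mm high; the floor ends at y = +170 mm. The fixed end wall is 46 mm high, its inner face at y = -150 mm.
- label (a point): Centre of the white barcode label (90 x 46 mm) on the sloping outer face of the fixed end (tray y = -195 mm, 35 mm high). Its z axis points straight out of the label: outward (tray -y) and up, 25 degrees from vertical; its x axis lies along the tray's x.
- stop (a joint): Sliding end stop on its steel rod (20 mm thick, 330 mm long, lying 32 mm high along the back of the tray at tray x = +77 mm, through the clamp). Value in m: 0 fully in (clear length between the two ends 50 mm), grows as it is drawn out along tray +y, at most 0.23 (clear length = 50 mm + value). With the lever open it slides with 2 N and stays where it is left; with the lever clamped it is held against about 14 N.
- stop_grip (a point): Point in the wooden grip block on top of the stop, 78 mm above the worktop: block 36 mm (tray x) by 24 mm (tray y), top at 98 mm; below 50 mm the stop is a plate 100 mm wide and 14 mm thick across the channel.
- stop_face (a point): Centre of the stop's flat inner face (towards the boxes, the side of tray -y), 20 mm above the worktop, axes as the tray's.
- cam_lever (a joint): Steel cam lever that turns on an upright pin behind the tray. Value in rad: 0 clamped (hard stop, the lever points along tray +y, parallel to the rod), grows as it swings backwards (away from the channel, over tray +x, clockwise seen from above) to 2.1 fully open. Passing over centre at 0.45 takes about 4 to 6 N at the handle; from 1.4 on the rod is free; it stays where it is left. Push it sideways with the finger tips.
- lever_pad (a point): Middle of the lever's handle, 62 mm from the pin and 70 mm above the worktop. The handle is 14 mm thick, 26 mm tall (57 to 83 mm high) and reaches from 14 to 82 mm from the pin.
- lever_pivot (a point): The lever's pin axis, at tray x = +105 mm, y = 0, 70 mm above the worktop; axes as the tray's. The clamp under the lever (80 mm along the tray) reaches up to 54 mm.
- scanner_grip (a point): Hand scanner, standing nose down: this is the middle of its grip, 82 mm above the nose's flat face; the grip is 44 mm (scanner x) by 34 mm (scanner y), from 48 to 113 mm above the nose's face; the nose is 66 x 58 mm and 34 mm high. z points from the nose back along the grip. 250 g.
- scan_spot (a point): The point at which the scanner reads: on its axis, 90 mm ahead of the nose's face (172 mm ahead of scanner_grip), axes as the scanner's. Below the worktop while the scanner stands on its pad.
- pad_top (a point): Centre of the top of the black charging pad (110 x 100 mm, 10 mm high, fixed flat plate, no rim), on which the scanner stands.
- tea_mug: White mug with a blue band, a bystander.
- crayon_tin: Blue tin 68 x 153 x 28 mm, a bystander.
- candle_jar: Candle in a glass jar, 90 mm tall, a bystander.
- box_1_mid (a point): Centre (half-way up) of teal box 1: 46 mm (own x) by 98 mm (own y) by 20 mm high, lying flat, about 90 g; any box may be absent. The boxes are alike. In the tray its long side lies across the channel (along tray x) and its centre is 16 mm above the worktop.
- box_2_mid (a point): Centre (half-way up) of teal box 2: 46 mm (own x) by 98 mm (own y) by 20 mm high, lying flat, about 90 g; any box may be absent. The boxes are alike. In the tray its long side lies across the channel (along tray x) and its centre is 16 mm above the worktop.
- box_3_mid (a point): Centre (half-way up) of teal box 3: 46 mm (own x) by 98 mm (own y) by 20 mm high, lying flat, about 90 g; any box may be absent. The boxes are alike. In the tray its long side lies across the channel (along tray x) and its centre is 16 mm above the worktop.

How it is judged:
On the way, in this order (a step that is already met when the one before it is completed fails the run):
1. the cam lever has been flipped open (value of joint cam_lever above 1.3 rad), for 0.1 s.
2. all boxes lie in the tray in one row, snug between the fixed end and the stop, and the cam lever is flipped home (x of box_1_mid in the frame of tray_frame between -0.014 and 0.014 m and z of box_1_mid in the frame of tray_frame between 0.008 and 0.023 m and y of box_1_mid in the frame of tray_frame between -0.15 and 0.12 m and angle between the y axis of each of box_1_mid, box_2_mid, box_3_mid and the x axis of tray_frame, either way round below 0.15 rad and (horizontal distance between box_1_mid and box_2_mid below 0.054 m or horizontal distance between box_1_mid and box_3_mid below 0.054 m) and x of box_2_mid in the frame of tray_frame between -0.014 and 0.014 m and z of box_2_mid in the frame of tray_frame between 0.008 and 0.023 m and y of box_2_mid in the frame of tray_frame between -0.15 and 0.12 m and (horizontal distance between box_2_mid and box_1_mid below 0.054 m or horizontal distance between box_2_mid and box_3_mid below 0.054 m) and x of box_3_mid in the frame of tray_frame between -0.014 and 0.014 m and z of box_3_mid in the frame of tray_frame between 0.008 and 0.023 m and y of box_3_mid in the frame of tray_frame between -0.15 and 0.12 m and (horizontal distance between box_3_mid and box_1_mid below 0.054 m or horizontal distance between box_3_mid and box_2_mid below 0.054 m) and horizontal distance between box_1_mid and box_2_mid below 0.104 m and horizontal distance between each of box_1_mid, box_2_mid and box_3_mid below 0.104 m and y of any of box_1_mid, box_2_mid, box_3_mid in the frame of tray_frame below -0.121 m and y of any of box_1_mid, box_2_mid, box_3_mid in the frame of stop_face above -0.029 m and value of joint cam_lever below 0.15 rad), for 0.3 s.
3. the scanner, held still, is square on to the label with its reading spot on the label for 1 s (distance between scan_spot and label below 0.022 m and angle between the z axis of scan_spot and the z axis of label, either way round below 0.2 rad and linear speed of scanner below 0.03 m/s and angular speed of scanner below 0.25 rad/s), for 1 s.
At the end, for the whole second after the job is handed in: All boxes present lie flat and crosswise (0.15 rad) in the tray in one row, gaps between boxes, fixed end and stop under 6 mm; cam lever under 0.15 rad; scanner upright on its pad, its axis within 30 mm of the pad's centre (turned any way); all at rest (all of step 2 and horizontal distance between scanner_grip and pad_top below 0.03 m and angle between scanner_grip's own z axis and vertical below 0.1 rad and z of scanner_grip in the frame of pad_top between 0.074 and 0.09 m and linear speed of scanner below 0.02 m/s and velocity of joint stop below 0.01 m/s); the robot touches nothing.
It fails at once if the mug is shoved away or knocked over (moved over 60 mm) (distance of tea_mug from where it was at the start of the episode above 0.06 m).
It fails at once if the blue tin is shoved away or knocked over (moved over 60 mm) (distance of crayon_tin from where it was at the start of the episode above 0.06 m).
It fails at once if the candle jar is shoved away or knocked over (moved over 60 mm) (distance of candle_jar from where it was at the start of the episode above 0.06 m).
Of box_1, box_2, box_3 only 2 to 3 are there at a start; the rules pass over those that are not, and their reading is None.
At some moment in a run one of box_1, box_2, box_3 may be knocked a few centimetres aside while the robot is not near it.
It also fails if it takes over 210 s, if anything falls off the work surface, if the arm or the gripper's body presses on something with over 40 N, if the wrist force passes 120 N, or if a joint passes its speed limit or range.

ROBOT

A 7-joint arm with a two-finger parallel gripper is mounted at the origin on a cart in front of the work surface, level with it; the furniture and walls round the work are solid. World frame = base frame: x ahead of the robot, y to its left, z up, the work surface at z = 0. Lengths are in m, angles in rad, forces in N, time in s.
With the tool pointing down it reaches from about 0.4 to 0.85 m from the base axis. Payload 4.5 kg.
Tool frame: the origin (TCP) lies between the finger pads; the fingertips stand 17 mm ahead of it and the grasp point (between the pads) lies 2 mm behind it (bot.tcp_to_tips is the distance from the TCP to the fingertips, in m); z points along the fingers, y is the direction in which the jaws open and shut (so a half turn about z gives the same grasp; the last joint's range is limited). The gripper opens to 85 mm and grips with 20 to 120 N. Pads are 22 mm wide; open, the fingers measure 114 mm over their backs; the gripper's body (76 mm by 85 mm) begins 54 mm behind the grasp point. The pads swing forward as they close: fully open they stand 13 mm farther back than shut.
Start: joints at [0.034, 0.689, -0.195, 1.565, 0.157, 0.902, -0.215], TCP at [0.625, 0, 0.248] pointing down, gripper open.
Joint ranges: [-3.01, 3.01], [-0.46, 2.08], [-1.47, 1.51], [0.13, 2.56], [-1, 4.14], [0.04, 2.09], [-2.66, 2.66]. Speed limits (rad/s): [2.57, 2.57, 3.14, 3.14, 3.14, 3.14, 3.14].

INTERFACE

Orientations are given as a rotation vector (axis times angle).
In Python, from workcell import bot gives the robot as it stands.
- The arm moves only by the shell command python3 -m handwheel 'ROWS' [FORCE]. ROWS is JSON, a list of rows, each a list of 5 numbers: the shift along the tool's x, y, z in mm, then the turn about the tool's z in rad, then the opening, from 0 (shut) to 1 (fully open). A call has 1 to 5 rows; each row shifts and turns the commanded pose from where the row before left it, along the tool's axes as they then stand; what a row does not reach is not made up. A row lasts 1/8 s, in which the tool goes at most 62.5 mm and 10.7 degrees, less where a joint would pass 70% of its speed; a pose out of reach is approached as far as the arm can. A call is refused whole if a number of a shift passes 62.5 or a number of a turn 0.188, either way. A call with a gripper value outside its range is refused whole. The fingers move at their own pace and stop on an object; FORCE is the grip in N (left out, the last holds). Time passes only in rows, so rows that do not move let the fingers close. It gives the time, the measured TCP pose, the force and the opening at its end, in the units of the state.
- bot.state(): the state, without advancing time (a new reading comes with each control period).
- bot.snapshot(name): name is "scene" or "side" or "wrist"; returns (picture, depth): 384x512x3 uint8, red, green, blue; 384x512 float32, m along the optical axis (not along the pixel's ray), 0 where there is no reading.
- bot.camera_params(name): a dict with "intrinsics" (3x3 intrinsics, pixels), "xyz" and "rotation" of the camera in the world; the wrist camera has in their place "T_tool_cam" (4x4, takes a point from camera to tool coordinates, whose origin is the TCP and whose axes are the flange's). Camera axes: x right, y down, z forward; pixel columns grow to the right and rows downward; lengths in m; the calibration is good to about 2 mm. The wrist camera is an equidistant fisheye: a pixel r from the principal point sees the ray r / f radians off the axis. A picture is of the moment at which its call begins: read the wrist's pose just before it. camera_params takes no time and is no camera call.
- bot.hand_in(): hands the job in, once; it reports no verdict.
The state is a dict: "clock": time; "qpos": joint angles; "qvel": joint speeds; "joint_efforts": joint torques, N m; "eef_pos": TCP position; "tcp_rot": TCP orientation; "wrist_force": force on the tool from outside, world axes, zero at the start; "moment": the same for the moment, N m; "grip_width": opening from 0.0 (shut) to 1.0 (fully open).
Only numpy, scipy, OpenCV 4.12 (cv2) and the standard library are available. Lean on these libraries where they do the work, as an engineer would, in place of code of your own. Each camera call takes 0.05 s, during which the arm holds its last target.

## Working session

There is one attempt and no reset: what is moved stays moved. The work goes in short steps, Python scripts to look and compute and a shell command to move; the robot and the scene stay as the last step left them, time stands still between calls to the robot, and variables do not carry over. Pictures are saved under pics/ and viewed, and the job is handed in when it is done.

```bash
ls; mkdir -p pics; cat > h.py <<'E'
import numpy as np, cv2
from scipy.spatial.transform import Rotation as R
from workcell import bot
def snap(name,fn,crop=None,scale=1):
    s=bot.state(); im,d=bot.snapshot(name)
    np.savez(f'pics/{fn}.npz',im=im,d=d,p=s['eef_pos'],r=s['tcp_rot'])
    save(im,fn,crop,scale)
    return im,d
def save(im,fn,crop=None,scale=1):
    if crop: im=im[crop[1]:crop[3],crop[0]:crop[2]]
    im=cv2.resize(im,None,fx=scale,fy=scale,interpolation=cv2.INTER_CUBIC)
    cv2.imwrite(f'pics/{fn}.png',im[:,:,::-1])
def Rm(x):
    x=np.array(x,float); return x if x.shape==(3,3) else R.from_rotvec(x).as_matrix()
def ray(name,u,v,fn=None):
    c=bot.camera_params(name);K=np.array(c['intrinsics'])
    if name!='wrist':
        return np.array(c['xyz']),Rm(c['rotation'])@np.array([(u-K[0,2])/K[0,0],(v-K[1,2])/K[1,1],1])
    z=np.load(f'pics/{fn}.npz'); T=np.array(c['T_tool_cam'])
    a=(u-K[0,2])/K[0,0];b=(v-K[1,2])/K[1,1];r=np.hypot(a,b)+1e-12
    dc=np.array([np.sin(r)*a/r,np.sin(r)*b/r,np.cos(r)])
    W=Rm(z['r'])
    return W@T[:3,3]+z['p'], W@T[:3,:3]@dc
def atz(name,u,v,z,fn=None):
    o,d=ray(name,u,v,fn); return o+d*(z-o[2])/d[2]
def pd(name,u,v,fn):
    o,d=ray(name,u,v,fn); dd=np.load(f'pics/{fn}.npz')['d'][int(round(v)),int(round(u))]
    if name=='wrist':
        c=bot.camera_params(name);K=np.array(c['intrinsics']);r=np.hypot((u-K[0,2])/K[0,0],(v-K[1,2])/K[1,1]); return o+d*dd/np.cos(r)
    return o+d*dd
E
python3 - <<'E'
from h import *
print(bot.state())
for n in ['scene','side','wrist']:
    print(bot.camera_params(n)); snap(n,n+'0',scale=1.5)
E
```

```text
pics
{'clock': 0.0, 'qpos': array([ 0.03381362,  0.69003944, -0.19452552,  1.56635023,  0.15728994,
        0.90248385, -0.21508509]), 'qvel': array([-1.07227413e-03, -6.21603188e-06,  3.18955514e-03, -1.13498571e-03,
        1.57916014e-03,  2.42663252e-03,  3.64074222e-04]), 'joint_efforts': array([ 1.13546095e-03, -5.39627159e+01, -1.26661520e+00, -1.58547074e+01,
        9.07521317e-03,  9.41080711e-03,  5.53111545e-05]), 'eef_pos': array([ 6.24378044e-01, -4.74918668e-05,  2.47448045e-01]), 'tcp_rot': array([-2.22045628, -2.2206542 ,  0.00222106]), 'wrist_force': array([-0.16248344, -0.09694493, -0.17082704]), 'moment': array([ 0.02008982,  0.00204949, -0.0189928 ]), 'grip_width': 0.9985272794628371}
{'intrinsics': array([[486.40300607,   0.        , 255.91901379],
       [  0.        , 486.40300607, 187.55414651],
       [  0.        ,   0.        ,   1.        ]]), 'xyz': array([0.15927799, 0.7918262 , 1.131601  ]), 'rotation': array([-0.6955927 ,  2.7261859 , -1.00358577])}
{'intrinsics': array([[494.32684414,   0.        , 258.38882496],
       [  0.        , 494.32684414, 192.8304238 ],
       [  0.        ,   0.        ,   1.        ]]), 'xyz': array([ 0.3609185 , -1.37648512,  0.95526421]), 'rotation': array([-2.14881633,  0.20490739, -0.09033685])}
{'intrinsics': array([[297.31863964,   0.        , 256.07914319],
       [  0.        , 297.31863964, 190.11893651],
       [  0.        ,   0.        ,   1.        ]]), 'T_tool_cam': array([[ 3.10228816e-04, -9.45833161e-01, -3.24652945e-01,
         8.43213944e-02],
       [ 9.99999822e-01,  1.28166065e-04,  5.82175671e-04,
         1.36613735e-03],
       [-5.09031565e-04, -3.24653068e-01,  9.45833033e-01,
        -1.25464123e-01],
       [ 0.00000000e+00,  0.00000000e+00,  0.00000000e+00,
         1.00000000e+00]])}
```

View pics/scene0.png

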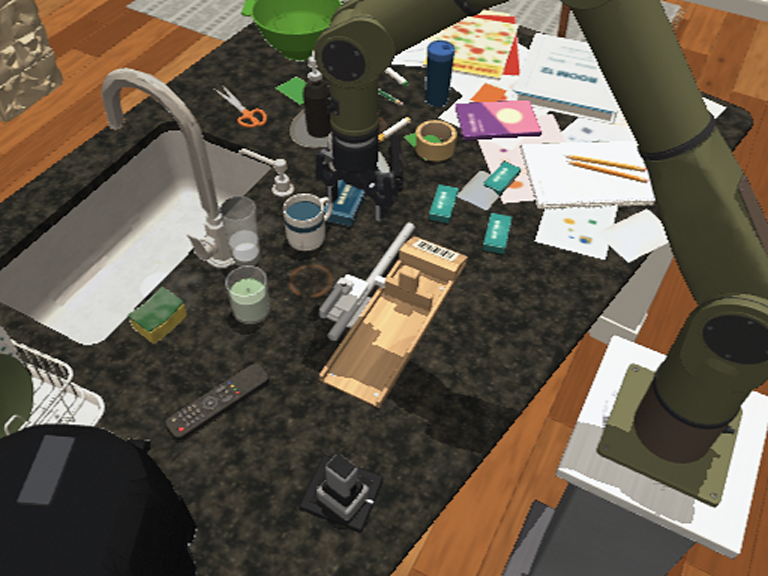

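View pics/side0.png

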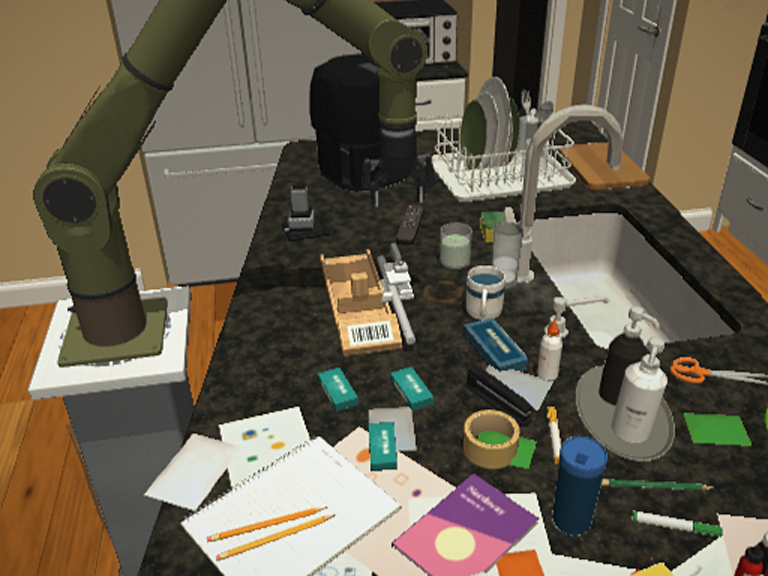

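View pics/wrist0.png

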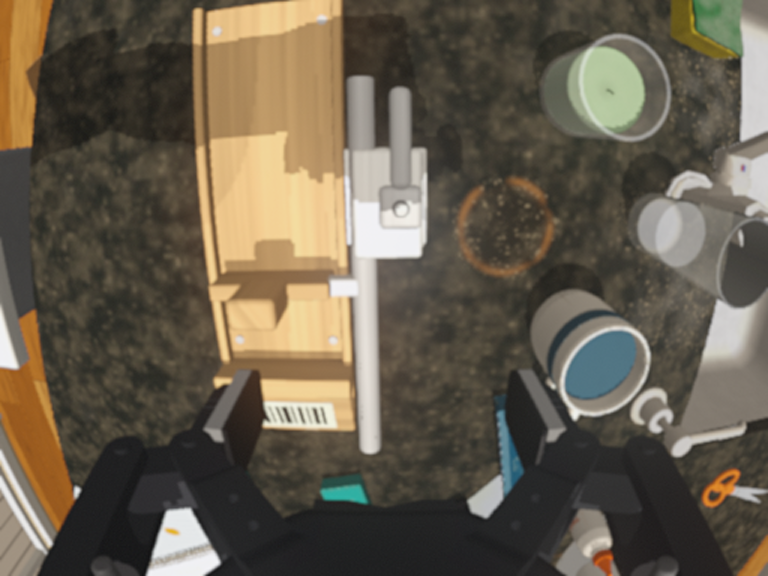

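Three boxes are visible (scene 1.5x: about (443,202), (502,177), (497,231)). The tray lies along world y, with the lever parallel to the rod. I'll enlarge the pictures to measure.

```bash
python3 - <<'E'
from h import *
for n,c,s in [('scene',(200,90,370,280),4-1),('side',(190,140,330,330),3.1),('wrist',(120,0,300,310),1.9)]:
    im=np.load(f'pics/{n}0.npz')['im']; save(im,n+'0c',c,s)
E
```

```text
(no output)
```

View pics/scene0c.png

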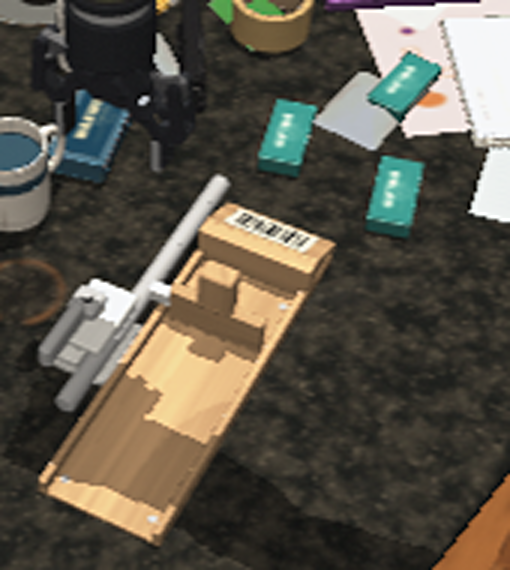

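View pics/side0c.png

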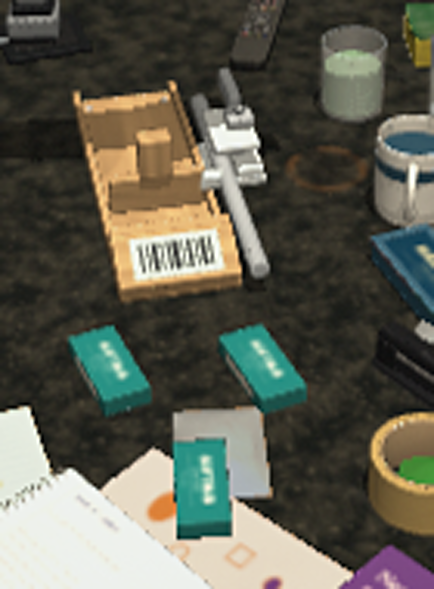

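View pics/wrist0c.png

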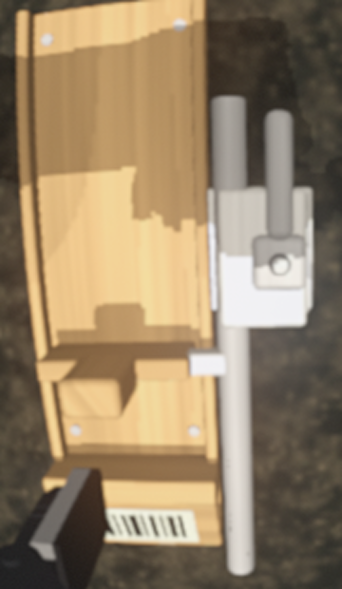

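```bash
python3 - <<'E'
from h import *
np.set_printoptions(precision=4,suppress=True)
def w(u,v,z,l):
    a,b=120+u/1.9,v/1.9
    print(l,atz('wrist',a,b,z,'wrist0'),pd('wrist',a,b,'wrist0'))
for u,v in [(47,40),(180,24),(75,430),(193,431)]: w(u,v,.007,'screw')
w(280,265,.09,'pin'); w(280,120,.083,'levertip'); w(228,100,.042,'rodend');w(240,572,.042,'rodend2')
w(205,2,.026,'railR'); w(17,12,.026,'railL'); w(150,525,.035,'label?')
w(90,395,.098,'grip')
print('side')
for n,q in dict(A=[(68,338),(112,326),(150,385),(105,403)],B=[(220,342),(263,325),(306,383),(262,398)],C=[(177,440),(228,437),(231,525),(176,527)]).items():
    p=np.array([atz('side',190+u/3.1,140+v/3.1,.02) for u,v in q])
    y=(p[2]+p[3]-p[0]-p[1])/2
    print(n,p.mean(0),np.linalg.norm(y),np.degrees(np.arctan2(y[1],y[0])), np.linalg.norm(p[1]-p[0]), pd('side',*(np.mean([(190+u/3.1,140+v/3.1) for u,v in q],0)),'side0'))
q=[(133,243),(217,228),(221,270),(138,280)]
for u,v in q: print('label side',pd('side',190+u/3.1,140+v/3.1,'side0'),atz('side',190+u/3.1,140+v/3.1,.035))
print('scene')
for n,q in dict(A=[(378,156),(424,160),(410,225),(367,222)],B=[(275,98),(317,102),(300,165),(260,162)],C=[(405,53),(440,68),(405,108),(370,95)]).items():
    p=np.array([atz('scene',200+u/3,90+v/3,.02) for u,v in q])
    y=(p[2]+p[3]-p[0]-p[1])/2
    print(n,p.mean(0),np.linalg.norm(y),np.degrees(np.arctan2(y[1],y[0])), np.linalg.norm(p[1]-p[0]), pd('scene',*(np.mean([(200+u/3,90+v/3) for u,v in q],0)),'scene0'))
print([atz('scene',200+u/3,90+v/3,.026) for u,v in [(47,487),(155,540)]])
save(np.load('pics/scene0.npz')['im'],'scan0',(180,290,280,384),6)
save(np.load('pics/side0.npz')['im'],'scan1',(170,100,250,170),7)
E
```

```text
screw [0.4856 0.1832 0.007 ] [0.4855 0.1833 0.0068]
screw [0.5756 0.1855 0.007 ] [0.5755 0.1856 0.0065]
screw [ 0.4886 -0.0958  0.007 ] [ 0.4882 -0.0963  0.006 ]
screw [ 0.5783 -0.0948  0.007 ] [ 0.5781 -0.0953  0.0059]
pin [0.6365 0.0385 0.09  ] [0.6371 0.0363 0.0761]
levertip [0.6364 0.1123 0.083 ] [0.6364 0.1124 0.0819]
rodend [0.6082 0.1282 0.042 ] [0.6081 0.1283 0.0411]
rodend2 [ 0.6118 -0.1968  0.042 ] [ 0.6118 -0.196   0.043 ]
railR [0.5933 0.1942 0.026 ] [0.5909 0.2021 0.001 ]
railL [0.4712 0.2011 0.026 ] [0.4598 0.2096 0.0006]
label? [ 0.5458 -0.1593  0.035 ] [ 0.546  -0.1587  0.0358]
grip [ 0.5342 -0.0296  0.098 ] [ 0.5339 -0.0301  0.0969]
side
A [ 0.4495 -0.2962  0.02  ] 0.09579681766029977 -76.02630477157074 0.044024360216386026 [ 0.4494 -0.3013  0.0233]
B [ 0.5893 -0.3231  0.02  ] 0.08832810807685453 -75.70425862000815 0.047622103320005216 [ 0.5887 -0.3271  0.0227]
C [ 0.5086 -0.4621  0.02  ] 0.10133563558482714 -99.71002651622311 0.044399428750705516 [ 0.5084 -0.4634  0.0197]
label side [ 0.4944 -0.1471  0.0419] [ 0.4954 -0.1378  0.035 ]
label side [ 0.5809 -0.1422  0.0444] [ 0.5831 -0.1295  0.035 ]
label side [ 0.5768 -0.1838  0.023 ] [ 0.5741 -0.1992  0.035 ]
label side [ 0.4927 -0.1905  0.0286] [ 0.4918 -0.1988  0.035 ]
scene
A [ 0.4465 -0.2865  0.02  ] 0.10001598029357289 104.95266993144672 0.04977182960998279 [ 0.4454 -0.2827  0.0229]
B [ 0.5845 -0.3131  0.02  ] 0.10403205035256942 105.50840999253957 0.04733352781854601 [ 0.5862 -0.3172  0.0148]
C [ 0.5033 -0.4537  0.02  ] 0.08510095077540088 84.43249113877668 0.04556200989829315 [ 0.5036 -0.4545  0.0188]
[array([0.5743, 0.2129, 0.026 ]), array([0.4641, 0.2139, 0.026 ])]
```

View pics/scan0.png

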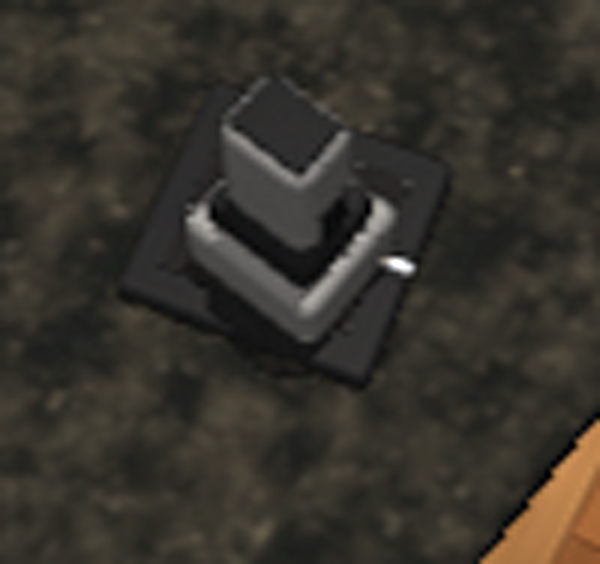

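View pics/scan1.png

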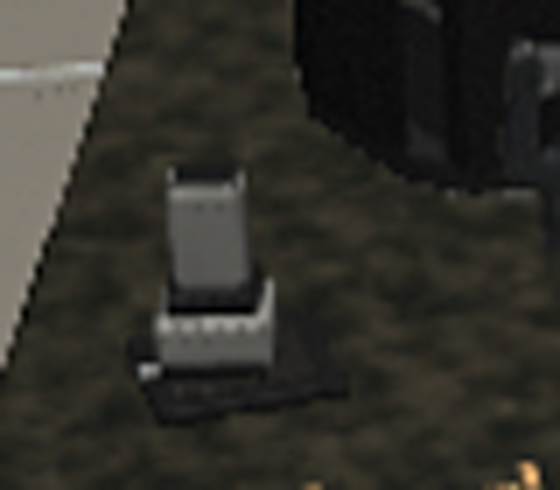

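```bash
python3 - <<'E'
from h import *
np.set_printoptions(precision=4,suppress=True)
print(bot.tcp_to_tips)
for l,u,v in [('mug',400,242),('mugL',372,262),('mugtop',360,240),('candle',405,60)]: print(l,pd('wrist',u,v,'wrist0'))
for l,u,v,z in [('top',285,125,.123)]: print(l,pd('scene',180+u/6,290+v/6,'scene0'),atz('scene',180+u/6,290+v/6,z))
for u,v in [(228,88),(445,165),(362,382),(120,292)]: print('pad',atz('scene',180+u/6,290+v/6,.010),pd('scene',180+u/6,290+v/6,'scene0'))
for u,v in [(225,120),(300,180),(347,132),(275,80)]: print('top',atz('scene',180+u/6,290+v/6,.123),pd('scene',180+u/6,290+v/6,'scene0'))
E
python3 -m handwheel '[[48,-8,60,0,0],[49,-7,60,0,0],[0,0,40,0,0],[0,0,7,0,0],[0,0,0,0,0]]' 40
```

```text
0.017
mug [ 0.8049 -0.0861  0.0752]
mugL [0.682  0.0079 0.2578]
mugtop [ 0.764  -0.1005  0.0392]
candle [0.7914 0.1302 0.0603]
top [0.4338 0.3836 0.1261] [0.4346 0.3824 0.123 ]
pad [0.4948 0.3336 0.01  ] [0.4961 0.3318 0.0056]
pad [0.3989 0.3202 0.01  ] [0.399  0.32   0.0094]
pad [0.3842 0.4153 0.01  ] [0.3854 0.4134 0.0043]
pad [0.4866 0.4298 0.01  ] [0.4881 0.4282 0.0051]
top [0.4552 0.3914 0.123 ] [0.4563 0.39   0.1194]
top [0.4187 0.3985 0.123 ] [0.4205 0.3958 0.116 ]
top [0.413  0.3737 0.123 ] [0.4418 0.3262 0.0083]
top [0.4472 0.3684 0.123 ] [0.4477 0.3677 0.1212]
clock: 0.78
eef_pos: [0.6135, 0.0773, 0.105]
tcp_rot: [2.222, 2.219, -0.0]
wrist_force: [-0.2, -1.0, -0.2]
grip_width: 0.002
```

```bash
python3 -m handwheel '[[12,-3,14,0,0],[8,-2,12,0,0],[0,0,0,0,0]]'; python3 - <<'E'
from h import *
snap('wrist','w1',scale=1.5)
E
```

```text
clock: 1.15
eef_pos: [0.6068, 0.0999, 0.0777]
tcp_rot: [-2.218, -2.223, 0.001]
wrist_force: [-0.2, -0.6, 0.6]
grip_width: -0.001
```

View pics/w1.png

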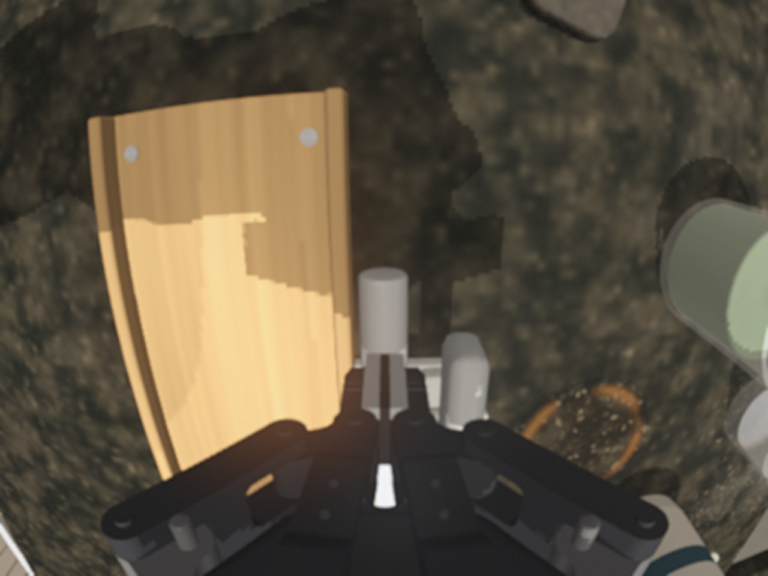

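```bash
python3 -m handwheel '[[0,12,0,0,0],[1,13,0,0,0],[1,13,0,0,0],[-6,15,0,0,0],[-6,15,0,0,0]]'; python3 -m handwheel '[[-9,9,0,0,0],[-9,9,0,0,0],[-10,3,0,0,0],[-10,3,0,0,0],[0,0,0,0,0]]'
```

```text
clock: 1.82
eef_pos: [0.6752, 0.0879, 0.0785]
tcp_rot: [-2.22, -2.22, 0.003]
wrist_force: [-1.4, 0.6, -0.7]
grip_width: 0.002
clock: 2.45
eef_pos: [0.7004, 0.0481, 0.0787]
tcp_rot: [2.222, 2.218, -0.001]
wrist_force: [-0.5, -0.4, -0.4]
grip_width: -0.003
```

```bash
python3 -m handwheel '[[-9,1,0,0,0],[-10,0,0,0,0],[0,0,0,0,0],[12,0,0,0,0],[0,0,-40,0,0]]'; python3 -m handwheel '[[-10,-20,-50,0,0],[-10,-20,-50,0,0],[0,-20,-20,0,0],[0,0,0,0,0]]';python3 - <<'E'
from h import *
print(bot.state()['eef_pos']);snap('wrist','w2',scale=1.5)
E
```

```text
clock: 3.08
eef_pos: [0.6982, 0.0458, 0.1157]
tcp_rot: [-2.214, -2.221, 0.007]
wrist_force: [0.5, -0.2, 0.6]
grip_width: -0.001
clock: 3.58
eef_pos: [0.6412, 0.0243, 0.2409]
tcp_rot: [2.218, 2.221, 0.005]
wrist_force: [-0.2, -0.1, -0.6]
grip_width: -0.001
[0.64116448 0.02428304 0.24087893]
```

View pics/w2.png

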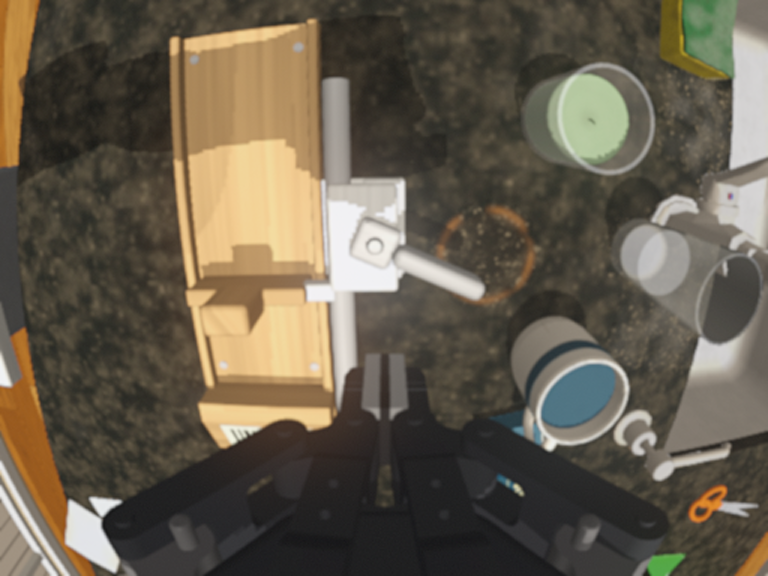

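```bash
python3 - <<'E'
from h import *
np.set_printoptions(precision=4,suppress=True)
z=np.load('pics/w2.npz'); c=bot.camera_params('wrist')
P=[]
for v in range(185,235):
  for u in range(120,185):
    p=pd('wrist',u,v,'w2')
    if .094<p[2]<.103: P.append(p)
P=np.array(P);print(len(P),P.min(0),P.max(0),P.mean(0))
# tray checks
for l,u,v,zz in [('s',193,60,.006),('s',298,47,.006),('s',223,366,.006),('s',314,366,.006),('pin',375,246,.085),('tip',484,291,.083)]:
    print(l,atz('wrist',u/1.5,v/1.5,zz,'w2'),pd('wrist',u/1.5,v/1.5,'w2'))
E
```

```text
Traceback (most recent call last):
  File "h.py", line 27, in pd
    o,d=ray(name,u,v,fn); dd=np.load(f'pics/{fn}.npz')['d'][int(round(v)),int(round(u))]
        ~~~^^^^^^^^^^^^^
  File "h.py", line 16, in ray
    c=bot.camera_params(name);K=np.array(c['intrinsics'])
ValueError: time passes only in moves, steps and waits
```

```bash
cat >> h.py <<'E'
import functools
class _B:
    pass
_cp=functools.lru_cache(None)(bot.camera_params)
_ld=functools.lru_cache(None)(lambda f: dict(np.load(f)))
E
sed -i 's/bot.camera_params(name)/_cp(name)/; s/np.load(f.pics\/{fn}.npz.)/_ld(f"pics\/{fn}.npz")/' h.py
cat > /tmp/a.py <<'E'
E
python3 - <<'E'
from h import *
np.set_printoptions(precision=4,suppress=True)
P=[]
for v in range(185,235):
  for u in range(120,185):
    p=pd('wrist',u,v,'w2')
    if .094<p[2]<.103: P.append(p)
P=np.array(P);print(len(P),P.min(0),P.max(0),P.mean(0))
for l,u,v,zz in [('s',193,60,.006),('s',298,47,.006),('s',223,366,.006),('s',314,366,.006),('pin',375,246,.085),('tip',484,291,.083)]:
    print(l,atz('wrist',u/1.5,v/1.5,zz,'w2'),pd('wrist',u/1.5,v/1.5,'w2'))
E
```

```text
650 [ 0.5148 -0.0206  0.094 ] [0.5506 0.0019 0.0995] [ 0.5336 -0.0088  0.0973]
s [0.484  0.1835 0.006 ] [0.4845 0.1833 0.0072]
s [0.5749 0.1853 0.006 ] [0.5749 0.1852 0.0063]
s [ 0.4882 -0.0975  0.006 ] [ 0.4889 -0.0965  0.0077]
s [ 0.5786 -0.0944  0.006 ] [ 0.5786 -0.0945  0.0057]
pin [0.6373 0.039  0.085 ] [0.6372 0.0367 0.0757]
tip [0.7119 0.0072 0.083 ] [ 0.732  -0.0218  0.0018]
```

```bash
python3 -m handwheel '[[-17,-50,20,0,1],[-16,-50,30,0,1],[0,-8,20,0,1],[0,0,0,0,1]]'
```

```text
clock: 4.12
eef_pos: [0.5316, -0.0095, 0.1664]
tcp_rot: [-2.218, -2.22, 0.005]
wrist_force: [0.8, -0.4, -0.5]
grip_width: 0.843
```

```bash
python3 -m handwheel '[[0,1,40,0,1],[0,0,40,0,1],[0,0,5,0,1],[0,0,0,0,0.3],[0,0,0,0,0.3]]' 40; python3 -m handwheel '[[0,0,0,0,0.3],[0,0,0,0,0.3]]'
```

```text
clock: 4.75
eef_pos: [0.5354, -0.0096, 0.085]
tcp_rot: [2.22, 2.22, 0.004]
wrist_force: [-0.4, -0.1, -0.2]
grip_width: 0.602
clock: 5.0
eef_pos: [0.5307, -0.01, 0.0847]
tcp_rot: [-2.218, -2.221, 0.007]
wrist_force: [-5.8, -0.2, 7.9]
grip_width: 0.416
```

```bash
python3 -m handwheel '[[20,0,0,0,0.3],[32,0,0,0,0.3],[32,-1,0,0,0.3],[32,0,0,0,0.3],[30,-1,0,0,0.3]]'; python3 -m handwheel '[[18,0,0,0,0.3],[0,0,0,0,0.3],[0,0,0,0,1],[0,0,0,0,1],[0,0,0,0,1]]';python3 -m handwheel '[[0,0,-40,0,1],[-20,0,-50,0,1],[-60,0,-30,0,1],[-60,0,0,0,1],[-60,0,0,0,1]]'
```

```text
clock: 5.62
eef_pos: [0.5288, 0.1359, 0.0847]
tcp_rot: [-2.219, -2.221, 0.009]
wrist_force: [-4.8, -3.1, 6.0]
grip_width: 0.417
clock: 6.25
eef_pos: [0.5327, 0.1539, 0.0839]
tcp_rot: [2.222, 2.22, 0.002]
wrist_force: [-0.4, -0.3, 0.5]
grip_width: 1.0
clock: 6.88
eef_pos: [0.5324, -0.0438, 0.2023]
tcp_rot: [2.22, 2.22, 0.002]
wrist_force: [1.1, 0.1, -0.2]
grip_width: 1.001
```

```bash
python3 -m handwheel '[[-60,0,-40,0,1],[-60,-10,-20,0,1],[-60,0,0,0,1],[-60,0,0,0,1],[-60,0,0,0,1]]'; python3 -m handwheel '[[-30,0,0,0,1],[0,0,0,0,1],[0,0,0,0,1]]';python3 - <<'E'
from h import *
print(bot.state()['eef_pos']);snap('wrist','w3',scale=1.5)
E
```

```text
clock: 7.5
eef_pos: [0.5218, -0.3346, 0.2559]
tcp_rot: [2.222, 2.22, 0.0]
wrist_force: [0.6, -0.5, -0.3]
grip_width: 1.001
clock: 7.88
eef_pos: [0.5223, -0.361, 0.2555]
tcp_rot: [-2.22, -2.222, -0.002]
wrist_force: [-0.3, 0.5, 0.0]
grip_width: 0.998
[ 0.52232069 -0.36101971  0.25551757]
```

View pics/w3.png

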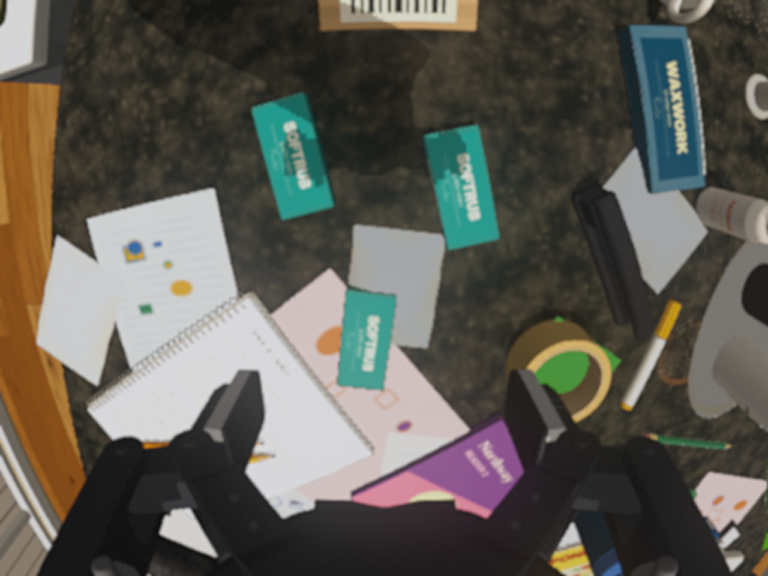

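```bash
cat >> h.py <<'E'
def boxes(fn,zmin=.013,zmax=.03,dbg=False):
    z=_ld(f"pics/{fn}.npz"); hsv=cv2.cvtColor(z['im'],cv2.COLOR_RGB2HSV)
    m=((hsv[...,0]>80)&(hsv[...,0]<92)&(hsv[...,1]>110)&(hsv[...,2]>60)).astype(np.uint8)
    m=cv2.morphologyEx(m,cv2.MORPH_CLOSE,np.ones((7,7)))
    n,l,st,ct=cv2.connectedComponentsWithStats(m)
    for i in range(1,n):
        if st[i,4]<400: continue
        vs,us=np.where(l==i); P=np.array([pd('wrist',u,v,fn) for u,v in zip(us,vs)])
        zt=np.median(P[:,2]); P=P[abs(P[:,2]-zt)<.004]
        (cx,cy),(w,h),a=cv2.minAreaRect((P[:,:2]*1000).astype(np.float32))
        if w>h: w,h,a=h,w,a-90
        # a: direction of w axis
        print('px',ct[i].round(),'c',round(cx,1),round(cy,1),'z',round(zt*1000,1),'w,h',round(w,1),round(h,1),'short-axis deg',round((a+90)%180-90,1))
E
python3 -c "
from h import *
boxes('w3')"
```

```text
px [194. 104.] c 448.7 -290.2 z 19.9 w,h 46.8 99.1 short-axis deg 13.5
px [307. 124.] c 587.8 -316.2 z 20.0 w,h 46.4 98.1 short-axis deg 13.2
px [243. 225.] c 506.4 -454.7 z 20.1 w,h 42.0 95.6 short-axis deg -7.3
```

```bash
python3 -m handwheel '[[36,-37,50,0,1],[35,-37,50,0,1],[0,0,20,-0.118,1],[0,0,0,-0.118,1],[0,0,0,0,1]]'; python3 - <<'E'
from h import *
s=bot.state();print(s['eef_pos'],Rm(s['tcp_rot']).round(3)); snap('wrist','w4',scale=1.5)
E
```

```text
clock: 8.55
eef_pos: [0.4581, -0.2988, 0.1486]
tcp_rot: [-1.943, -2.468, -0.002]
wrist_force: [0.3, -0.7, 0.1]
grip_width: 0.999
[ 0.45812578 -0.29883038  0.14859762] [[-0.235  0.972  0.001]
 [ 0.972  0.235  0.001]
 [ 0.001  0.001 -1.   ]]
```

View pics/w4.png

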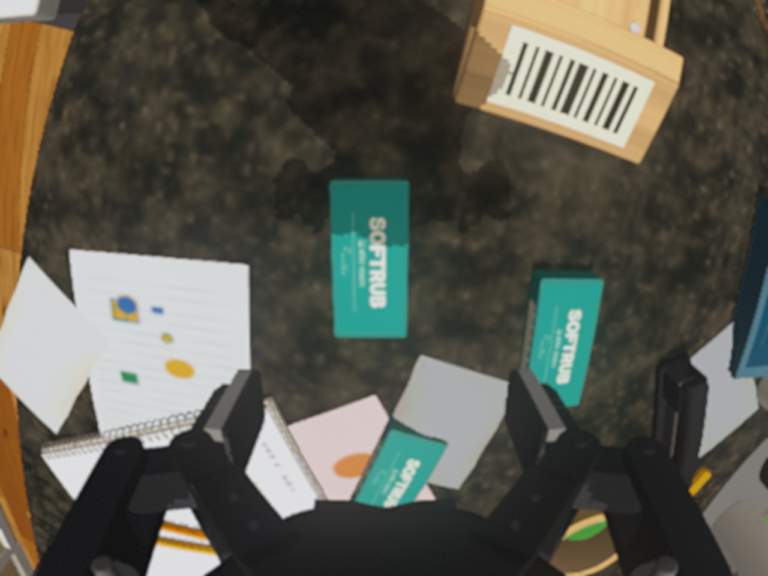

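```bash
python3 -m handwheel '[[6,-4,40,0,1],[5,-3,40,0,1],[0,0,30,0,1],[0,0,10,0,1],[0,0,0,0,1]]'; python3 - <<'E'
from h import *
boxes('w4')
E
```

```text
clock: 9.22
eef_pos: [0.4487, -0.2911, 0.0286]
tcp_rot: [1.945, 2.467, 0.0]
wrist_force: [-0.4, -0.4, 0.1]
grip_width: 1.004
px [246. 170.] c 448.5 -289.5 z 20.1 w,h 46.3 97.8 short-axis deg 13.9
px [376. 219.] c 587.6 -315.9 z 20.0 w,h 47.0 97.8 short-axis deg 13.4
px [266. 311.] c 506.7 -446.3 z 20.1 w,h 43.9 79.6 short-axis deg -7.2
```

```bash
python3 -m handwheel '[[1,0,9,0,1],[0,0,0,0,0.45],[0,0,0,0,0.45],[0,0,0,0,0.45],[0,0,0,0,0.45]]' 40;  python3 -m handwheel '[[0,0,-30,0,0.45],[0,0,-50,0,0.45],[0,0,-30,0,0.45]]'
```

```text
clock: 9.85
eef_pos: [0.4481, -0.2904, 0.02]
tcp_rot: [1.944, 2.467, 0.0]
wrist_force: [-0.5, 0.0, 6.4]
grip_width: 0.529
clock: 10.22
eef_pos: [0.4484, -0.2906, 0.1313]
tcp_rot: [1.944, 2.466, 0.001]
wrist_force: [0.0, -0.5, -0.5]
grip_width: 0.525
```

```bash
python3 -m handwheel '[[40,27,0,0,0.45],[40,27,0,0,0.45],[40,27,0,0,0.45],[40,27,0,0,0.45],[40,27,0,0,0.45]]';  python3 -m handwheel '[[0,0,0,-0.168,0.45],[0,0,0,-0.168,0.45],[0,0,0,-0.168,0.45],[0,0,0,-0.168,0.45],[0,0,0,-0.168,0.45]]';python3 -m handwheel '[[0,0,0,-0.168,0.45],[0,0,0,-0.168,0.45],[0,0,0,-0.168,0.45],[0,0,0,0,0.45]]'
cat >> h.py <<'E'
def go(x,y,z,jaw=None):
    s=bot.state(); W=Rm(s['tcp_rot']); d=W.T@(np.array([x,y,z])-s['eef_pos'])*1000
    ja=np.degrees(np.arctan2(W[1,1],W[0,1]))
    print('pos',s['eef_pos'].round(4),'jaw deg',round(ja,2),'tilt',W[:,2].round(3),'need',d.round(1))
    if jaw is not None: print('turn',round(-np.radians((jaw-ja+90)%180-90),3))
E
python3 -c "
from h import *
go(.533,-.064,.04,90.6)"
```

```text
clock: 10.85
eef_pos: [0.5328, -0.0628, 0.1293]
tcp_rot: [-1.945, -2.467, 0.0]
wrist_force: [1.2, -0.3, -1.1]
grip_width: 0.525
clock: 11.48
eef_pos: [0.5322, -0.0644, 0.1292]
tcp_rot: [-0.761, -3.048, 0.0]
wrist_force: [-0.2, 0.4, -1.2]
grip_width: 0.527
clock: 11.98
eef_pos: [0.5322, -0.0645, 0.1292]
tcp_rot: [0.011, -3.141, -0.001]
wrist_force: [-0.7, -0.3, -1.2]
grip_width: 0.528
pos [ 0.5322 -0.0645  0.1292] jaw deg 90.4 tilt [-0.001  0.001 -1.   ] need [-0.9  0.4 89.2]
turn -0.004
```

```bash
python3 -m handwheel '[[-1,0,40,-0.004,0.45],[0,0,30,0,0.45],[0,0,18,0,0.45],[0,0,8,0,0.45],[0,0,4,0,0.45]]'; python3 -m handwheel '[[0,0,2,0,0.45],[0,0,0,0,0.45]]'
```

```text
clock: 12.6
eef_pos: [0.5336, -0.0642, 0.0294]
tcp_rot: [-0.019, 3.141, -0.0]
wrist_force: [0.5, 0.2, -1.3]
grip_width: 0.528
clock: 12.85
eef_pos: [0.5338, -0.0643, 0.0279]
tcp_rot: [-0.02, 3.141, -0.0]
wrist_force: [-0.7, 0.4, -0.6]
grip_width: 0.522
```

```bash
python3 -m handwheel '[[0,0,2,0,0.45],[0,0,0,0,0.66],[0,0,0,0,0.66],[0,0,-15,0,0.66],[0,0,-50,0,0.7]]'; python3 -m handwheel '[[0,0,-60,0,1],[0,0,-40,0,1],[0,0,0,0,1]]'; python3 - <<'E'
from h import *
snap('wrist','w5',scale=1.5); go(.588,-.316,.15,13.3)
E
```

```text
clock: 13.48
eef_pos: [0.532, -0.0642, 0.0902]
tcp_rot: [0.022, -3.137, 0.0]
wrist_force: [0.9, 0.6, 0.4]
grip_width: 0.697
clock: 13.85
eef_pos: [0.5354, -0.064, 0.1944]
tcp_rot: [-0.02, 3.134, -0.0]
wrist_force: [0.1, -0.9, -0.0]
grip_width: 1.003
pos [ 0.5341 -0.0644  0.1924] jaw deg 90.74 tilt [ 0.003 -0.    -1.   ] need [ -50.5 -252.2   42.7]
turn 1.352
```

View pics/w5.png

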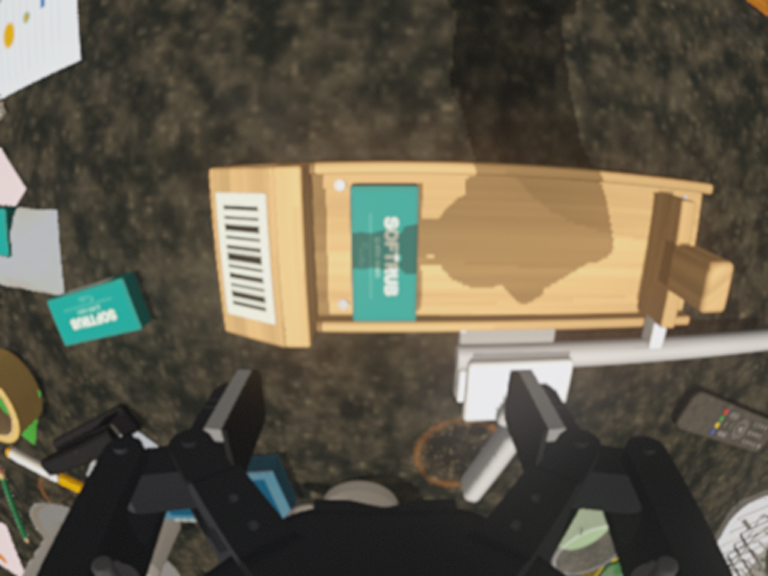

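```bash
python3 -m handwheel '[[-10,-50,0,0,1],[-10,-51,0,0,1],[-10,-51,0,0,1],[-10,-51,0,0,1],[-10,-50,0,0,1]]';  python3 -m handwheel '[[0,0,0,0.169,1],[0,0,0,0.169,1],[0,0,0,0.169,1],[0,0,0,0.169,1],[0,0,0,0.169,1]]';python3 -m handwheel '[[0,0,20,0.169,1],[0,0,0,0.169,1],[0,0,0,0.169,1],[0,0,0,0,1]]'
python3 -c "
from h import *
boxes('w5')
snap('wrist','w6'); boxes('w6')
go(.5877,-.316,.022,13.3)"
```

```text
clock: 14.52
eef_pos: [0.5858, -0.318, 0.1888]
tcp_rot: [0.021, -3.139, -0.002]
wrist_force: [1.7, -0.3, -0.4]
grip_width: 1.001
clock: 15.15
eef_pos: [0.5856, -0.3161, 0.1887]
tcp_rot: [-1.275, -2.867, 0.001]
wrist_force: [0.2, 0.7, -0.5]
grip_width: 1.002
clock: 15.65
eef_pos: [0.5859, -0.316, 0.1691]
tcp_rot: [-1.945, -2.464, 0.002]
wrist_force: [0.4, 0.2, -0.7]
grip_width: 0.995
px [255. 138.] c 500.8 -62.9 z 26.0 w,h 30.8 42.2 short-axis deg 0.5
px [255. 197.] c 554.8 -62.4 z 26.2 w,h 42.0 49.0 short-axis deg 89.8
px [ 66. 206.] c 585.6 -314.7 z 19.8 w,h 46.1 99.0 short-axis deg 13.2
px [256. 176.] c 587.8 -315.5 z 20.0 w,h 45.8 97.4 short-axis deg 13.4
px [172. 263.] c 507.5 -453.3 z 20.0 w,h 42.6 94.3 short-axis deg -6.6
pos [ 0.586  -0.3162  0.1693] jaw deg 13.5 tilt [-0.002  0.    -1.   ] need [ -0.4   2.  147.3]
turn 0.003
```

```bash
python3 -m handwheel '[[0,2,45,0,1],[0,0,45,0,1],[0,0,35,0,1],[0,0,17,0,1],[0,0,6,0,1]]'; python3 -m handwheel '[[0,0,2,0,0.45],[0,0,0,0,0.45],[0,0,0,0,0.45],[0,0,0,0,0.45]]' 40
```

```text
clock: 16.32
eef_pos: [0.5885, -0.3159, 0.0217]
tcp_rot: [-1.947, -2.464, -0.0]
wrist_force: [-0.8, -0.6, -0.5]
grip_width: 1.0
clock: 16.82
eef_pos: [0.5896, -0.3165, 0.0218]
tcp_rot: [1.948, 2.462, 0.001]
wrist_force: [-1.4, 0.1, 6.2]
grip_width: 0.527
```

```bash
python3 -m handwheel '[[0,0,-30,0,0.45],[0,0,-50,0,0.45],[0,0,-40,0,0.45]]'; python3 -c "
from h import *
go(.5323,.007,.14,90.6)"
```

```text
clock: 17.2
eef_pos: [0.589, -0.3161, 0.1422]
tcp_rot: [1.949, 2.463, 0.001]
wrist_force: [0.6, -0.0, -1.4]
grip_width: 0.526
pos [ 0.589  -0.3161  0.1422] jaw deg 13.3 tilt [ 0.001 -0.    -1.   ] need [327.5  19.2   2.1]
turn -1.349
```

```bash
python3 -m handwheel '[[54,3,0,0,0.45],[55,3,0,0,0.45],[55,3,0,0,0.45],[55,3,0,0,0.45],[54,3,0,0,0.45]]';python3 -m handwheel '[[54,3,0,0,0.45],[0,0,0,-0.169,0.45],[0,0,0,-0.169,0.45],[0,0,0,-0.169,0.45],[0,0,0,-0.169,0.45]]';  python3 -m handwheel '[[0,0,0,-0.169,0.45],[0,0,0,-0.169,0.45],[0,0,0,-0.168,0.45],[0,0,0,-0.168,0.45],[0,0,0,0,0.45]]'
python3 -c "
from h import *
go(.5323,.007,.027,90.6)"
```

```text
clock: 17.82
eef_pos: [0.5402, -0.0451, 0.1407]
tcp_rot: [1.949, 2.463, 0.001]
wrist_force: [1.4, 0.7, 0.1]
grip_width: 0.525
clock: 18.45
eef_pos: [0.5311, 0.0063, 0.1406]
tcp_rot: [1.013, 2.973, -0.0]
wrist_force: [-0.2, -1.0, -0.9]
grip_width: 0.528
clock: 19.08
eef_pos: [0.531, 0.0061, 0.1404]
tcp_rot: [0.014, -3.141, -0.001]
wrist_force: [0.1, 0.2, -0.4]
grip_width: 0.524
pos [0.531  0.0061 0.1404] jaw deg 90.52 tilt [-0.  0. -1.] need [ -1.3   0.9 113.4]
turn -0.001
```

```bash
python3 -m handwheel '[[-1,1,45,0,0.45],[0,0,40,0,0.45],[0,0,18,0,0.45],[0,0,8,0,0.45],[0,0,3,0,0.45]]'; python3 -m handwheel '[[0,0,0,0,0.45],[0,0,0,0,0.66],[0,0,0,0,0.66],[0,0,-15,0,0.66],[0,0,-50,0,0.7]]'; python3 -m handwheel '[[0,0,-50,0,1],[0,0,0,0,1]]'; python3 - <<'E'
from h import *
snap('wrist','w7',scale=1.5); go(.507,-.4545,.15,-6.8)
E
```

```text
clock: 19.7
eef_pos: [0.5318, 0.0074, 0.0277]
tcp_rot: [-0.015, 3.141, -0.002]
wrist_force: [-6.1, -0.9, 29.8]
grip_width: 0.527
clock: 20.32
eef_pos: [0.5308, 0.0071, 0.0912]
tcp_rot: [0.018, -3.137, 0.001]
wrist_force: [2.8, 0.0, -0.4]
grip_width: 0.699
clock: 20.58
eef_pos: [0.5345, 0.0079, 0.1458]
tcp_rot: [-0.017, 3.134, 0.002]
wrist_force: [0.6, 0.5, 0.6]
grip_width: 1.005
pos [0.5332 0.0073 0.1438] jaw deg 90.6 tilt [ 0.004  0.001 -1.   ] need [  31.  -461.5   -6.5]
turn -1.442
```

View pics/w7.png

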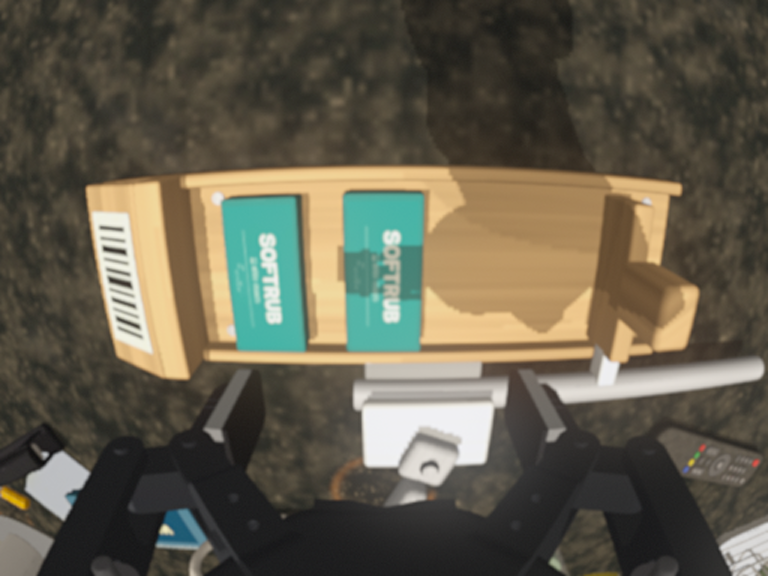

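```bash
python3 -m handwheel '[[4,-58,-20,0,1],[4,-58,0,0,1],[4,-58,0,0,1],[4,-58,0,0,1],[4,-58,0,0,1]]';python3 -m handwheel '[[4,-58,0,0,1],[4,-58,0,0,1],[0,0,0,0.17,1],[0,0,0,0.17,1],[0,0,0,0.17,1]]';  python3 -m handwheel '[[0,0,0,0.17,1],[0,0,0,0.17,1],[0,0,0,0.17,1],[0,0,0,0.17,1],[0,0,0,0.17,1]]';python3 -m handwheel '[[0,0,0,0.17,1],[0,0,0,0.17,1],[0,0,0,0,1]]'
python3 -c "
from h import *
snap('wrist','w8',scale=1.5); boxes('w8')
go(.507,-.4545,.022,-6.8)"
```

```text
clock: 21.25
eef_pos: [0.5142, -0.2846, 0.1605]
tcp_rot: [0.018, -3.14, -0.001]
wrist_force: [-0.5, 0.1, 0.5]
grip_width: 1.003
clock: 21.88
eef_pos: [0.5076, -0.3987, 0.1601]
tcp_rot: [-0.784, -3.04, -0.002]
wrist_force: [0.6, 0.0, -0.1]
grip_width: 0.998
clock: 22.5
eef_pos: [0.5077, -0.3985, 0.1602]
tcp_rot: [-1.967, -2.446, 0.001]
wrist_force: [-0.1, 0.4, -0.4]
grip_width: 0.999
clock: 22.88
eef_pos: [0.508, -0.3984, 0.1605]
tcp_rot: [-2.345, -2.088, 0.002]
wrist_force: [0.1, 0.6, 0.4]
grip_width: 0.998
px [259. 231.] c 506.6 -454.6 z 20.1 w,h 43.1 95.3 short-axis deg -6.8
pos [ 0.5081 -0.3985  0.1606] jaw deg -6.56 tilt [-0.002  0.001 -1.   ] need [-55.8   5.6 138.5]
turn 0.004
```

View pics/w8.png

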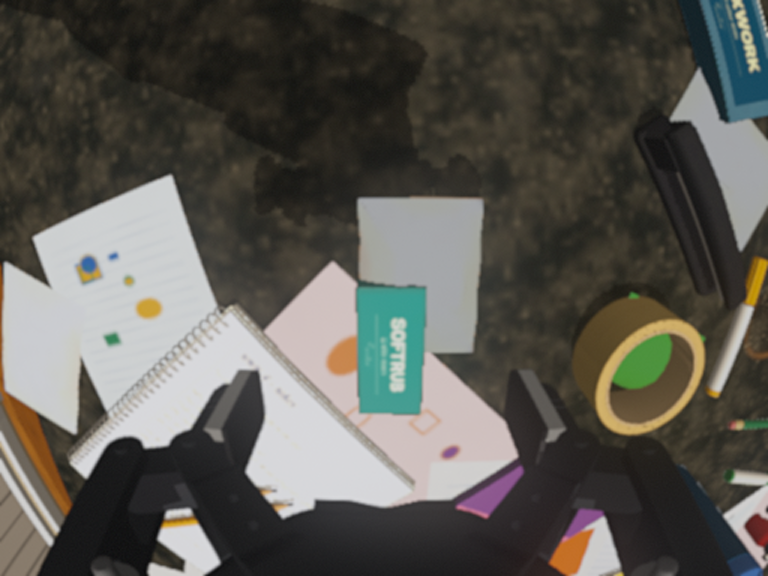

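```bash
python3 -m handwheel '[[-28,3,25,0,0.8],[-28,2,25,0,0.8],[0,0,35,0,0.8],[0,0,30,0,0.8],[0,0,0,0,0.8]]'; python3 -c "
from h import *
go(.5069,-.4545,.0215,-6.8)"
```

```text
clock: 23.55
eef_pos: [0.5049, -0.4536, 0.0435]
tcp_rot: [-2.341, -2.085, 0.001]
wrist_force: [0.1, 1.1, -0.2]
grip_width: 0.8
pos [ 0.5049 -0.4536  0.0435] jaw deg -6.63 tilt [-0.005  0.004 -1.   ] need [-0.7  2.2 22. ]
turn 0.003
```

```bash
python3 -m handwheel '[[-1,2,14,0,0.8],[0,0,8,0,0.8],[0,0,0,0,0.45],[0,0,0,0,0.45],[0,0,0,0,0.45]]'; python3 -m handwheel '[[0,0,0,0,0.45],[0,0,-30,0,0.45],[0,0,-50,0,0.45],[0,0,-40,0,0.45],[0,0,0,0,0.45]]'; python3 -c "
from h import *
go(.5315,.080,.14,90.6)"
```

```text
clock: 24.18
eef_pos: [0.5091, -0.4565, 0.0249]
tcp_rot: [2.348, 2.086, 0.0]
wrist_force: [0.5, -0.4, 1.1]
grip_width: 0.519
clock: 24.8
eef_pos: [0.511, -0.458, 0.1484]
tcp_rot: [2.343, 2.081, 0.003]
wrist_force: [0.9, -0.2, -0.2]
grip_width: 0.526
pos [ 0.511  -0.458   0.1484] jaw deg -6.78 tilt [ 0.006 -0.005 -1.   ] need [536.7 -43.2   6. ]
turn 1.442
```

```bash
python3 -m handwheel '[[59,-5,0,0,0.45],[60,-5,0,0,0.45],[60,-5,0,0,0.45],[60,-5,0,0,0.45],[60,-5,0,0,0.45]]';python3 -m handwheel '[[60,-5,0,0,0.45],[60,-5,0,0,0.45],[60,-5,0,0,0.45],[40,-3,0,0,0.45],[0,0,0,0,0.45]]';  python3 -m handwheel '[[0,0,0,-0.17,0.45],[0,0,0,-0.17,0.45],[0,0,0,-0.17,0.45],[0,0,0,-0.17,0.45],[0,0,0,-0.17,0.45]]';  python3 -m handwheel '[[0,0,0,-0.17,0.45],[0,0,0,-0.17,0.45],[0,0,0,-0.17,0.45],[0,0,0,-0.17,0.45],[0,0,0,-0.17,0.45]]'
python3 -c "
from h import *
go(.5335,.080,.05,90.6)"
```

```text
clock: 25.42
eef_pos: [0.5184, -0.1545, 0.1435]
tcp_rot: [-2.348, -2.085, 0.001]
wrist_force: [1.1, 0.5, -1.0]
grip_width: 0.522
clock: 26.05
eef_pos: [0.5266, 0.0692, 0.1436]
tcp_rot: [-2.338, -2.094, -0.002]
wrist_force: [-0.1, -0.8, -1.5]
grip_width: 0.526
clock: 26.68
eef_pos: [0.5266, 0.0623, 0.1435]
tcp_rot: [-1.273, -2.871, 0.003]
wrist_force: [0.5, -0.6, -1.7]
grip_width: 0.522
clock: 27.3
eef_pos: [0.5266, 0.0622, 0.1435]
tcp_rot: [0.024, -3.14, 0.002]
wrist_force: [-0.5, -0.1, -0.6]
grip_width: 0.527
pos [0.5266 0.0622 0.1435] jaw deg 90.86 tilt [-0.002 -0.001 -1.   ] need [-7.3 17.8 93.4]
turn 0.005
```

```bash
python3 -m handwheel '[[-7,18,35,0.005,0.45],[0,0,35,0,0.45],[0,0,22,0,0.45],[0,0,0,0,0.45]]'; python3 -c "
from h import *
go(.5335,.080,.031,90.6)"
```

```text
clock: 27.8
eef_pos: [0.5323, 0.0803, 0.0504]
tcp_rot: [0.008, -3.137, 0.004]
wrist_force: [0.5, -0.8, -0.5]
grip_width: 0.524
pos [0.5323 0.0803 0.0504] jaw deg 90.31 tilt [-0.005 -0.002 -1.   ] need [-1.3 -0.3 19.4]
turn -0.005
```

```bash
python3 -m handwheel '[[-1,0,12,-0.004,0.45],[0,0,6,0,0.45],[0,0,1,0,0.45],[0,0,0,0,0.45]]';python3 -m handwheel '[[0,0,0,0,0.66],[0,0,0,0,0.66],[0,0,-15,0,0.66],[0,0,-50,0,0.7],[0,0,-50,0,1]]'; python3 -m handwheel '[[0,0,-20,0,1],[0,0,0,0,1]]';  python3 - <<'E'
from h import *
snap('wrist','w9',scale=1.5)
boxes('w9')
P=[]
for v in range(60,260):
  for u in range(300,512):
    p=pd('wrist',u,v,'w9')
    if .094<p[2]<.103 and p[0]<.56: P.append(p)
P=np.array(P);print(len(P),P.min(0),P.max(0))
E
```

```text
clock: 28.3
eef_pos: [0.5344, 0.0816, 0.0364]
tcp_rot: [-0.016, 3.14, -0.003]
wrist_force: [-7.7, -1.9, 26.2]
grip_width: 0.528
clock: 28.92
eef_pos: [0.5349, 0.0826, 0.1502]
tcp_rot: [0.017, -3.141, -0.002]
wrist_force: [1.1, 0.2, 0.5]
grip_width: 0.888
clock: 29.18
eef_pos: [0.5362, 0.0828, 0.1706]
tcp_rot: [-0.016, 3.137, 0.003]
wrist_force: [-0.6, -0.0, -0.5]
grip_width: 1.001
px [178. 171.] c 532.1 8.5 z 26.1 w,h 43.7 95.8 short-axis deg -89.4
px [114. 174.] c 534.0 -62.2 z 26.2 w,h 44.9 95.6 short-axis deg -89.8
px [255. 179.] c 537.3 81.6 z 33.2 w,h 43.1 76.7 short-axis deg -88.5
1288 [0.5114659  0.14574971 0.09400925] [0.54694883 0.16955134 0.0997598 ]
```

View pics/w9.png

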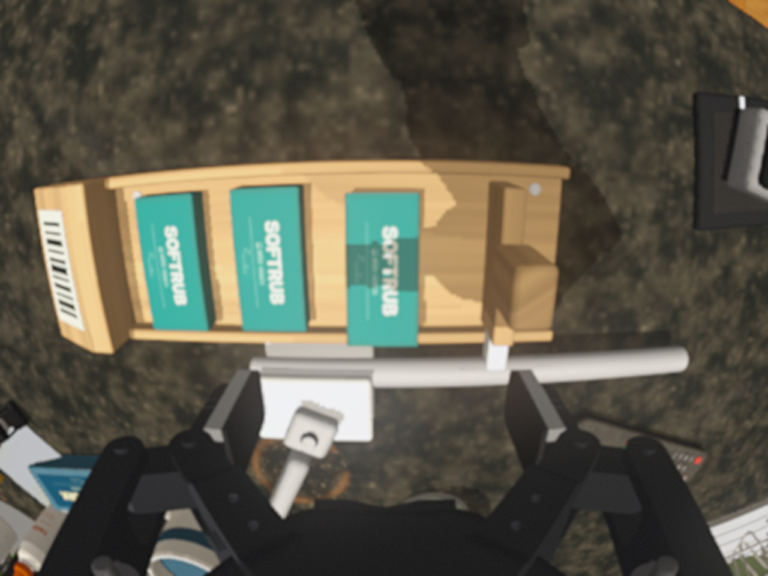

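```bash
python3 - <<'E'
from h import *
np.set_printoptions(precision=4,suppress=True)
for u,v in [(346,192),(418,194),(418,345),(348,346),(383,200),(383,335)]:
    print(pd('wrist',u/1.5+(1 if u<380 else -1),v/1.5+(1.5 if v<250 else -1.5),'w9'))
go(.535,.0816,.033)
E
```

```text
[0.4892 0.0609 0.0254]
[0.4899 0.1028 0.026 ]
[0.5821 0.105  0.0384]
[0.5826 0.0619 0.0398]
[0.4939 0.0816 0.0265]
[0.5753 0.0824 0.0381]
pos [0.5354 0.0823 0.1692] jaw deg 90.59 tilt [ 0.002  0.001 -1.   ] need [  0.6  -0.8 136.2]
```

```bash
python3 -m handwheel '[[0,-1,50,0,0.68],[0,0,45,0,0.68],[0,0,30,0,0.68],[0,0,11,0,0.68],[0,0,0,0,0.68]]';python3 -m handwheel '[[0,0,0,0,0.45],[0,0,0,0,0.45],[0,0,-3,0,0.45],[3,0,-3,0,0.45],[3,0,0,0,0.45]]' 40; python3 -m handwheel '[[0,0,3,0,0.45],[0,0,0,0,0.45],[0,0,0,0,0.66],[0,0,0,0,0.66]]';python3 -m handwheel '[[0,0,-15,0,0.66],[0,0,-50,0,0.7],[0,0,-50,0,1],[0,0,-20,0,1],[0,0,0,0,1]]';  python3 - <<'E'
from h import *
snap('wrist','w10',scale=1.5)
boxes('w10')
E
```

```text
clock: 29.85
eef_pos: [0.5344, 0.081, 0.0317]
tcp_rot: [0.017, -3.14, 0.001]
wrist_force: [-0.6, -0.8, 0.1]
grip_width: 0.682
clock: 30.48
eef_pos: [0.529, 0.0811, 0.0388]
tcp_rot: [-0.016, 3.141, 0.0]
wrist_force: [-0.1, -0.5, -0.9]
grip_width: 0.527
clock: 30.98
eef_pos: [0.5292, 0.0812, 0.0355]
tcp_rot: [-0.016, 3.141, 0.0]
wrist_force: [0.4, 0.1, -0.2]
grip_width: 0.66
clock: 31.6
eef_pos: [0.5301, 0.0813, 0.1728]
tcp_rot: [-0.015, 3.137, 0.002]
wrist_force: [-0.8, -0.7, -0.5]
grip_width: 1.0
px [181. 176.] c 532.5 8.8 z 26.1 w,h 44.0 96.3 short-axis deg -89.7
px [256. 175.] c 531.3 81.8 z 26.1 w,h 43.0 95.5 short-axis deg -89.4
px [117. 179.] c 534.0 -62.3 z 26.1 w,h 44.6 95.9 short-axis deg -89.5
```

View pics/w10.png

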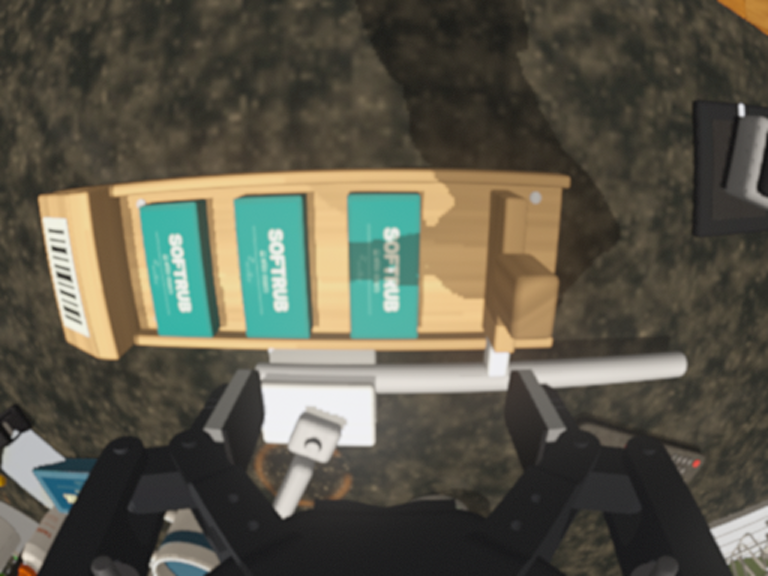

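```bash
python3 -m handwheel '[[0,38,0,0,1],[0,38,0,0,1],[0,0,40,0,1],[0,0,40,0,1],[0,0,10,0,1]]'; python3 -m handwheel '[[0,0,0,0,0.2],[0,0,0,0,0.2],[0,0,0,0,0.2],[0,0,0,0,0.2]]' 30; python3 -c "
from h import *
go(.5295,.1575,.08,90.6)
print(atz('wrist',492/1.5,270/1.5,.05,'w10'))"
```

```text
clock: 32.28
eef_pos: [0.526, 0.156, 0.0775]
tcp_rot: [0.017, -3.136, 0.005]
wrist_force: [-0.3, 0.2, -0.2]
grip_width: 0.999
clock: 32.78
eef_pos: [0.529, 0.1574, 0.0816]
tcp_rot: [-0.016, 3.139, 0.001]
wrist_force: [-0.6, -1.5, 6.0]
grip_width: 0.277
pos [0.529  0.1574 0.0816] jaw deg 90.59 tilt [ 0.002  0.001 -1.   ] need [-0.5  0.1  1.6]
turn -0.0
[0.52344437 0.14601959 0.05      ]
```

```bash
python3 -m handwheel '[[0,-20,0,0,0.2],[0,-25,0,0,0.2],[0,-25,0,0,0.2],[0,-25,0,0,0.2],[0,-15,0,0,0.2]]'; python3 -m handwheel '[[0,0,0,0,0.2],[0,-3,0,0,0.2]]'
```

```text
clock: 33.4
eef_pos: [0.5305, 0.0466, 0.0816]
tcp_rot: [-0.016, 3.138, 0.003]
wrist_force: [1.0, 3.2, 6.4]
grip_width: 0.278
clock: 33.65
eef_pos: [0.5305, 0.0442, 0.0815]
tcp_rot: [-0.016, 3.139, 0.002]
wrist_force: [-1.2, 1.4, 6.6]
grip_width: 0.279
```

```bash
python3 -m handwheel '[[0,-3,0,0,0.2],[0,0,0,0,0.2]]'; python3 -m handwheel '[[0,-3,0,0,0.2],[0,0,0,0,0.2]]'
```

```text
clock: 33.9
eef_pos: [0.5305, 0.0414, 0.0816]
tcp_rot: [-0.017, 3.139, 0.002]
wrist_force: [0.3, 2.0, 6.6]
grip_width: 0.277
clock: 34.15
eef_pos: [0.5306, 0.0387, 0.0816]
tcp_rot: [-0.017, 3.139, 0.003]
wrist_force: [-0.1, 2.7, 6.4]
grip_width: 0.273
```

```bash
python3 -m handwheel '[[0,-2,0,0,0.2],[0,0,0,0,0.2]]'; python3 -m handwheel '[[0,-2,0,0,0.2],[0,0,0,0,0.2]]'; python3 -m handwheel '[[0,-1,0,0,0.2],[0,0,0,0,0.2]]'
```

```text
clock: 34.4
eef_pos: [0.5306, 0.0368, 0.0816]
tcp_rot: [-0.017, 3.138, 0.003]
wrist_force: [1.0, 1.4, 7.3]
grip_width: 0.279
clock: 34.65
eef_pos: [0.5306, 0.0348, 0.0816]
tcp_rot: [-0.017, 3.139, 0.003]
wrist_force: [0.8, 1.9, 5.9]
grip_width: 0.28
clock: 34.9
eef_pos: [0.5306, 0.034, 0.0816]
tcp_rot: [-0.017, 3.138, 0.003]
wrist_force: [-0.4, 3.4, 6.2]
grip_width: 0.279
```

```bash
python3 -m handwheel '[[0,-1,0,0,0.2],[0,0,0,0,0.2]]'; python3 -m handwheel '[[0,-1,0,0,0.2],[0,0,0,0,0.2]]'; python3 -m handwheel '[[0,-1,0,0,0.2],[0,0,0,0,0.2]]'
```

```text
clock: 35.15
eef_pos: [0.5306, 0.033, 0.0816]
tcp_rot: [-0.017, 3.138, 0.003]
wrist_force: [0.2, 2.5, 6.8]
grip_width: 0.275
clock: 35.4
eef_pos: [0.5306, 0.032, 0.0816]
tcp_rot: [-0.017, 3.138, 0.003]
wrist_force: [0.9, 3.4, 7.4]
grip_width: 0.271
clock: 35.65
eef_pos: [0.5307, 0.031, 0.0816]
tcp_rot: [-0.017, 3.138, 0.003]
wrist_force: [-0.2, 2.9, 7.2]
grip_width: 0.276
```

```bash
python3 -m handwheel '[[0,-1,0,0,0.2],[0,0,0,0,0.2]]'; python3 -m handwheel '[[0,-1,0,0,0.2],[0,0,0,0,0.2]]'; python3 -m handwheel '[[0,-1,0,0,0.2],[0,0,0,0,0.2]]';python3 - <<'E'
from h import *
snap('wrist','w11',scale=1.5)
snap('scene','s11',(220,130,330,280),4)
E
```

```text
clock: 35.9
eef_pos: [0.5307, 0.03, 0.0816]
tcp_rot: [-0.017, 3.138, 0.003]
wrist_force: [0.3, 2.9, 7.0]
grip_width: 0.275
clock: 36.15
eef_pos: [0.5307, 0.0294, 0.0816]
tcp_rot: [-0.018, 3.138, 0.004]
wrist_force: [0.0, 3.6, 6.5]
grip_width: 0.273
clock: 36.4
eef_pos: [0.5307, 0.0294, 0.0816]
tcp_rot: [-0.018, 3.138, 0.006]
wrist_force: [0.5, 6.0, 5.7]
grip_width: 0.279
```

View pics/w11.png

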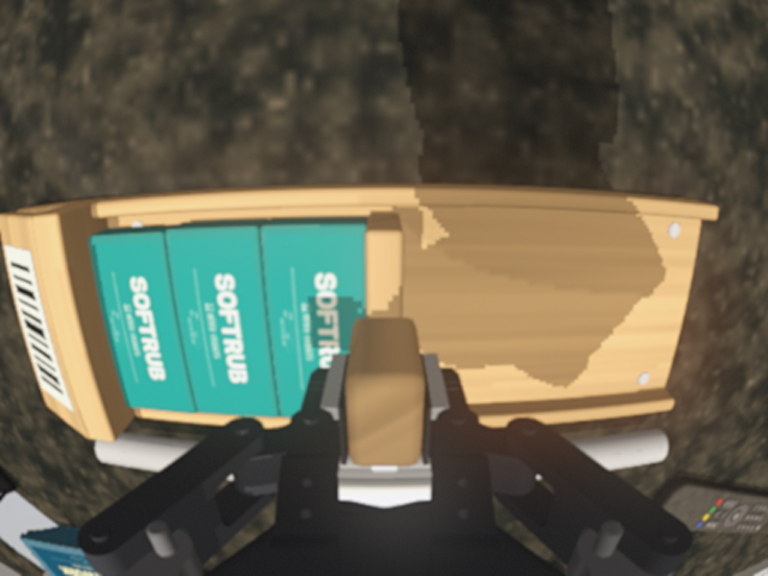

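View pics/s11.png

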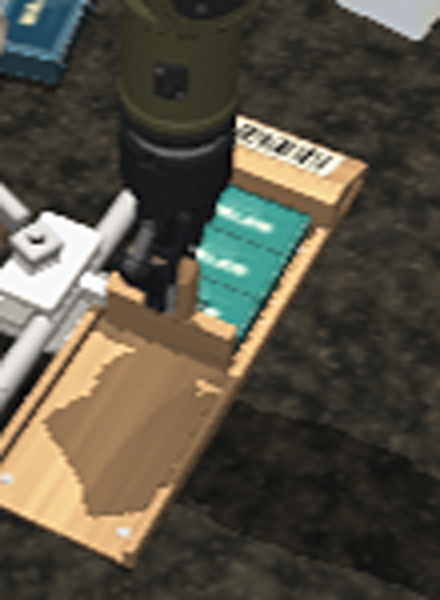

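```bash
python3 -m handwheel '[[0,0,0,0,0.5],[0,0,0,0,0.5],[0,0,-30,0,0.5],[0,0,-50,0,0],[0,0,0,0,0]]'; python3 -c "
from h import *
go(.681,-.015,.15)"
```

```text
clock: 37.12
eef_pos: [0.5316, 0.027, 0.1632]
tcp_rot: [-0.014, 3.135, 0.001]
wrist_force: [-0.4, 0.1, -0.6]
grip_width: 0.08
pos [0.5316 0.027  0.1632] jaw deg 90.51 tilt [ 0.006  0.001 -1.   ] need [-148.9  -43.4   14.1]
```

```bash
python3 -m handwheel '[[-50,-22,0,0,0],[-50,-22,0,0,0],[-50,0,0,0,0],[0,0,0,0,0]]'; python3 - <<'E'
from h import *
go(.681,-.015,.079)
snap('wrist','w12',scale=1.5)
E
```

```text
clock: 37.62
eef_pos: [0.6824, -0.0164, 0.1586]
tcp_rot: [-0.011, 3.14, 0.0]
wrist_force: [-1.0, 1.0, -0.8]
grip_width: -0.002
pos [ 0.6824 -0.0164  0.1586] jaw deg 90.39 tilt [ 0.001  0.    -1.   ] need [ 1.5  1.4 79.6]
```

View pics/w12.png

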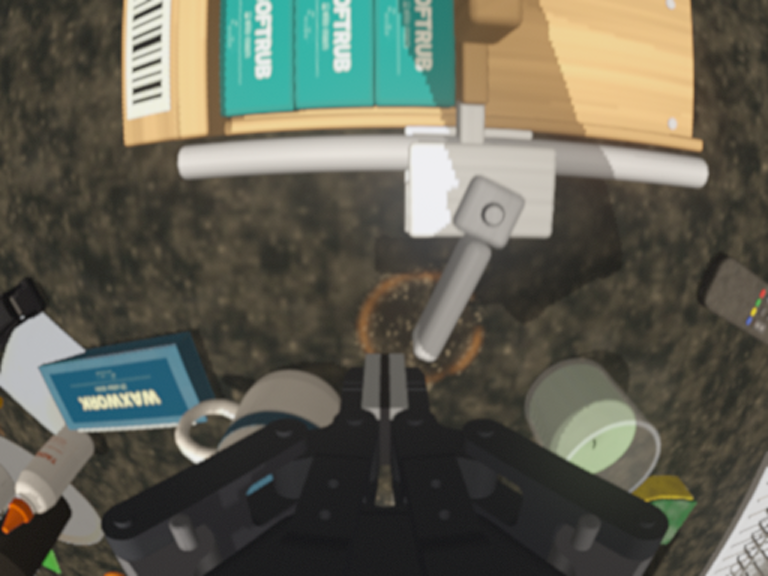

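```bash
python3 -m handwheel '[[1,0,30,0,0],[0,0,30,0,0],[0,0,20,0,0],[0,0,0,0,0]]'; python3 - <<'E'
from h import *
go(.681,-.015,.079)
E
```

```text
clock: 38.17
eef_pos: [0.677, -0.0157, 0.0786]
tcp_rot: [0.017, -3.137, 0.001]
wrist_force: [-0.2, -0.4, 0.9]
grip_width: 0.001
pos [ 0.677  -0.0157  0.0786] jaw deg 90.63 tilt [-0.004 -0.001 -1.   ] need [-4.   0.6 -0.4]
```

```bash
python3 -m handwheel '[[-11,16,0,0,0],[-11,16,0,0,0],[-1,16,0,0,0],[-1,16,0,0,0],[6,14,0,0,0]]'; python3 -m handwheel '[[7,14,0,0,0],[7,7,0,0,0],[7,6,0,0,0],[0,0,0,0,0]]'; python3 - <<'E'
from h import *
go(.662,.097,.079)
E
```

```text
clock: 38.8
eef_pos: [0.6964, 0.0619, 0.0806]
tcp_rot: [-0.014, 3.141, -0.004]
wrist_force: [-0.0, -6.1, -0.8]
grip_width: -0.0
clock: 39.3
eef_pos: [0.6743, 0.0912, 0.0808]
tcp_rot: [0.018, -3.141, -0.003]
wrist_force: [-0.0, -0.5, 0.7]
grip_width: 0.001
pos [0.6743 0.0912 0.0808] jaw deg 90.65 tilt [-0.     0.002 -1.   ] need [12.2  5.9  1.8]
```

```bash
python3 -m handwheel '[[6,3,0,0,0],[6,3,0,0,0],[0,0,0,0,0]]';  python3 -m handwheel '[[4,0,0,0,0],[2,0,0,0,0],[0,0,0,0,0]]'
```

```text
clock: 39.67
eef_pos: [0.662, 0.0961, 0.0805]
tcp_rot: [0.017, -3.14, -0.001]
wrist_force: [0.4, -0.1, -0.0]
grip_width: 0.001
clock: 40.05
eef_pos: [0.6571, 0.0965, 0.0807]
tcp_rot: [-0.017, 3.141, 0.003]
wrist_force: [3.4, 2.1, 0.4]
grip_width: 0.003
```

```bash
python3 -m handwheel '[[2,0,0,0,0],[0,0,0,0,0]]';  python3 -m handwheel '[[2,0,0,0,0],[0,0,0,0,0]]'
```

```text
clock: 40.3
eef_pos: [0.6547, 0.0955, 0.0806]
tcp_rot: [0.016, -3.141, -0.0]
wrist_force: [2.4, 1.9, 0.5]
grip_width: 0.0
clock: 40.55
eef_pos: [0.6526, 0.0952, 0.0805]
tcp_rot: [0.016, -3.141, 0.0]
wrist_force: [2.2, 1.6, 0.0]
grip_width: -0.001
```

```bash
python3 -m handwheel '[[2,0,0,0,0],[0,0,0,0,0]]';  python3 -m handwheel '[[2,0,0,0,0],[0,0,0,0,0]]'; python3 -m handwheel '[[2,0,0,0,0],[0,0,0,0,0]]'
```

```text
clock: 40.8
eef_pos: [0.6524, 0.0952, 0.0806]
tcp_rot: [-0.015, 3.138, 0.001]
wrist_force: [6.4, 1.8, -3.5]
grip_width: -0.003
clock: 41.05
eef_pos: [0.6523, 0.0951, 0.0807]
tcp_rot: [-0.015, 3.135, 0.002]
wrist_force: [10.0, 2.1, -5.9]
grip_width: 0.003
clock: 41.3
eef_pos: [0.6521, 0.0951, 0.0808]
tcp_rot: [-0.014, 3.131, 0.004]
wrist_force: [14.6, 2.1, -8.0]
grip_width: -0.001
```

```bash
python3 -m handwheel '[[-8,0,0,0,0],[-10,0,0,0,0],[0,0,-50,0,0],[20,0,-50,0,0],[20,0,-20,0,0.6]]'; python3 - <<'E'
from h import *
go(.662,.097,.079)
snap('wrist','w13',scale=1.5)
E
```

```text
clock: 41.92
eef_pos: [0.6251, 0.0955, 0.2031]
tcp_rot: [-0.016, 3.139, 0.001]
wrist_force: [-0.3, 1.3, 0.4]
grip_width: 0.202
pos [0.6251 0.0955 0.2031] jaw deg 90.58 tilt [ 0.002  0.001 -1.   ] need [-36.7   1.  124.2]
```

View pics/w13.png

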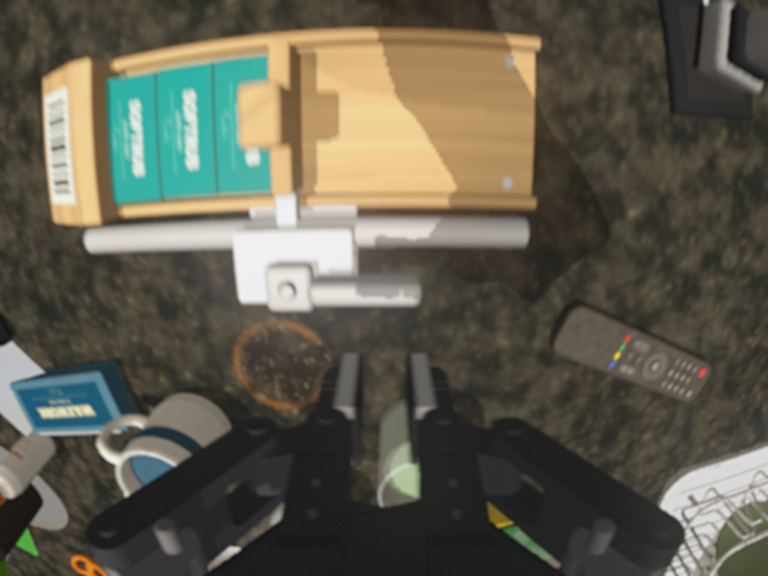

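```bash
python3 -m handwheel '[[50,0,-40,0,1],[50,0,-40,0,1],[5,50,0,0,1],[0,50,0,0,1],[0,50,0,0,1]]'; python3 -m handwheel '[[0,50,0,0,1],[0,50,0,0,1],[0,20,0,0,1],[0,0,0,0,1]]'; python3 - <<'E'
from h import *
go(.52,.37,.28)
snap('wrist','w14',scale=1.5)
E
```

```text
clock: 42.6
eef_pos: [0.5204, 0.2444, 0.2781]
tcp_rot: [0.015, -3.14, 0.003]
wrist_force: [1.0, 0.1, 0.3]
grip_width: 1.003
clock: 43.1
eef_pos: [0.5188, 0.3645, 0.2778]
tcp_rot: [0.019, -3.14, 0.002]
wrist_force: [0.4, -0.3, -0.5]
grip_width: 1.004
pos [0.5188 0.3645 0.2778] jaw deg 90.71 tilt [-0.001 -0.001 -1.   ] need [-1.2  5.4 -2.2]
```

View pics/w14.png

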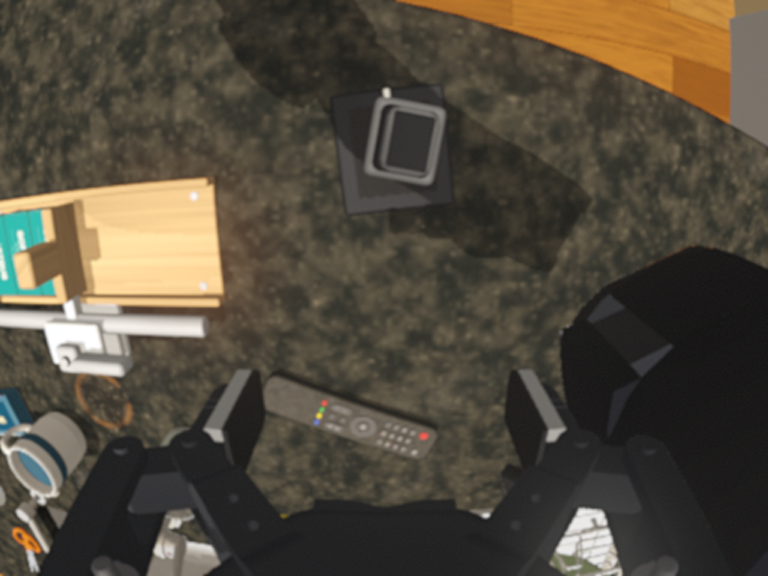

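```bash
python3 - <<'E'
from h import *
z=_ld('pics/w14.npz'); save(z['im'],'w14c',(210,45,320,155),5.4)
P=[];Q=[]
for v in range(50,150):
  for u in range(215,310):
    p=pd('wrist',u,v,'w14'); P.append(p)
P=np.array(P)
def rect(m,l):
    q=P[m]; print(l,len(q),'z',np.median(q[:,2]).round(4),[tuple(np.round(a,1)) if not np.isscalar(a) else round(a,1) for a in cv2.minAreaRect((q[:,:2]*1000).astype(np.float32))])
rect(P[:,2]>.112,'top'); rect((P[:,2]>.038)&(P[:,2]<.05),'nose'); rect((P[:,2]>.0065)&(P[:,2]<.05),'pad')
print(np.histogram(P[:,2],bins=np.arange(0,.14,.005)))
E
```

```text
Traceback (most recent call last):
NameError: name '_ld' is not defined
```

```bash
python3 - <<'E'
import h
from h import *
z=h._ld('pics/w14.npz'); save(z['im'],'w14c',(210,45,320,155),5.4)
P=[];Q=[]
for v in range(50,150):
  for u in range(215,310):
    p=pd('wrist',u,v,'w14'); P.append(p)
P=np.array(P)
def rect(m,l):
    q=P[m]; print(l,len(q),'z',np.median(q[:,2]).round(4),[tuple(np.round(a,1)) if not np.isscalar(a) else round(a,1) for a in cv2.minAreaRect((q[:,:2]*1000).astype(np.float32))])
rect(P[:,2]>.112,'top'); rect((P[:,2]>.038)&(P[:,2]<.05),'nose'); rect((P[:,2]>.0065)&(P[:,2]<.05),'pad')
print(np.histogram(P[:,2],bins=np.arange(0,.14,.005)))
E
```

```text
top 1543 z 0.1229 [(np.float64(437.9), np.float64(380.6)), (np.float64(34.3), np.float64(43.6)), 81.7]
nose 726 z 0.0425 [(np.float64(437.9), np.float64(380.8)), (np.float64(58.2), np.float64(66.1)), 80.4]
pad 4272 z 0.0102 [(np.float64(445.5), np.float64(371.9)), (np.float64(109.8), np.float64(100.2)), 7.2]
(array([1335, 1843, 1704,   28,    3,    0,    0,  123,  620,    5,   86,
        187,    0,    0,    0,    0,    0,    0,    0,    0,    0,    0,
         41,  316, 1130,   13,    0,    0]), array([0.   , 0.005, 0.01 , 0.015, 0.02 , 0.025, 0.03 , 0.035, 0.04 ,
       0.045, 0.05 , 0.055, 0.06 , 0.065, 0.07 , 0.075, 0.08 , 0.085,
       0.09 , 0.095, 0.1  , 0.105, 0.11 , 0.115, 0.12 , 0.125, 0.13 ,
       0.135, 0.14 ]))
```

View pics/w14c.png

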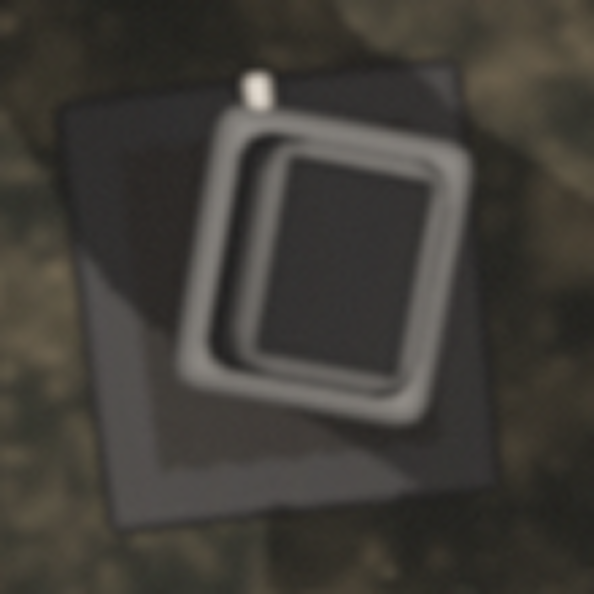

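```bash
python3 -m handwheel '[[41,8,30,0,1],[41,8,30,0,1],[0,0,0,0.174,1],[0,0,0,0.174,1],[0,0,0,0.174,1]]'; python3 -m handwheel '[[0,0,0,0.174,1],[0,0,0,0.174,1],[0,0,0,0.174,1],[0,0,0,0.174,1],[0,0,0,0.174,1]]'; python3 -m handwheel '[[0,0,0,0.174,1],[0,0,0,0.174,1],[0,0,0,0,1]]'; python3 - <<'E'
from h import *
go(.4379,.3806,.092,-8.8); print(bot.state()['qpos'].round(2))
E
```

```text
clock: 43.78
eef_pos: [0.4387, 0.3759, 0.2184]
tcp_rot: [0.809, 3.035, -0.004]
wrist_force: [0.3, -0.5, -0.3]
grip_width: 1.0
clock: 44.4
eef_pos: [0.4387, 0.3759, 0.2186]
tcp_rot: [2.013, 2.41, -0.003]
wrist_force: [-0.0, -0.0, -0.7]
grip_width: 0.997
clock: 44.78
eef_pos: [0.4384, 0.3767, 0.2187]
tcp_rot: [2.391, 2.035, -0.002]
wrist_force: [0.1, 0.3, 0.3]
grip_width: 1.002
pos [0.4384 0.3767 0.2187] jaw deg -9.19 tilt [ 0.001 -0.002 -1.   ] need [  4.1  -1.2 126.6]
turn -0.007
[-0.7   0.66 -0.15  1.74  0.14  0.75 -1.08]
```

```bash
python3 -m handwheel '[[4,-1,45,-0.006,1],[0,0,45,0,1],[0,0,30,0,1],[0,0,6,0,1],[0,0,0,0,1]]'; python3 -c "
from h import *
go(.4379,.3806,.092,-8.8)"
```

```text
clock: 45.4
eef_pos: [0.4377, 0.3828, 0.093]
tcp_rot: [2.384, 2.045, 0.0]
wrist_force: [0.9, 0.4, 0.5]
grip_width: 0.999
pos [0.4377 0.3828 0.093 ] jaw deg -8.75 tilt [ 0.  0. -1.] need [-2.1  0.6  1. ]
turn 0.001
```

```bash
python3 -m handwheel '[[-2,0,0,0,1],[0,0,0,0,0.35],[0,0,0,0,0.35],[0,0,0,0,0.35],[0,0,0,0,0.35]]' 40; python3 -m handwheel '[[0,0,-20,0,0.35],[0,0,-40,0,0.35],[0,0,-50,0,0.35],[0,0,0,0,0.35]]'; python3 -c "
from h import *
go(.535,-.169,.19,0.6)"
```

```text
clock: 46.02
eef_pos: [0.4369, 0.3815, 0.0931]
tcp_rot: [2.385, 2.045, 0.001]
wrist_force: [-1.1, -0.1, 5.8]
grip_width: 0.511
clock: 46.52
eef_pos: [0.4385, 0.383, 0.2058]
tcp_rot: [-2.384, -2.045, -0.012]
wrist_force: [-0.4, 0.1, -2.3]
grip_width: 0.507
pos [0.4385 0.383  0.2058] jaw deg -8.78 tilt [ 0.006  0.005 -1.   ] need [-530.9  179.5   13.3]
turn -0.164
```

```bash
python3 -m handwheel '[[-40,14,0,0,0.35],[-55,19,0,0,0.35],[-58,20,0,0,0.35],[-58,20,0,0,0.35],[-58,20,0,0,0.35]]'; python3 -m handwheel '[[-58,20,0,0,0.35],[-58,20,0,0,0.35],[-58,20,0,0,0.35],[-50,17,0,0,0.35],[0,0,0,-0.164,0.35]]'; python3 -m handwheel '[[0,0,0,0,0.35],[0,0,0,0,0.35]]'; python3 - <<'E'
from h import *
go(.534,-.169,.135,0.6)
snap('wrist','w15',scale=1.5)
snap('side','d15',(170,60,340,270),2.8)
E
```

```text
clock: 47.15
eef_pos: [0.4869, 0.0991, 0.2011]
tcp_rot: [-2.383, -2.045, 0.004]
wrist_force: [1.7, -0.5, -2.3]
grip_width: 0.511
clock: 47.78
eef_pos: [0.5283, -0.1385, 0.2005]
tcp_rot: [2.215, 2.227, -0.007]
wrist_force: [0.4, 1.4, -2.3]
grip_width: 0.511
clock: 48.02
eef_pos: [0.5291, -0.1307, 0.2017]
tcp_rot: [-2.209, -2.231, 0.001]
wrist_force: [-0.1, 0.2, -2.3]
grip_width: 0.508
pos [ 0.5291 -0.1307  0.2017] jaw deg 0.59 tilt [-0.002  0.001 -1.   ] need [-38.4   4.6  66.7]
turn -0.0
```

View pics/w15.png

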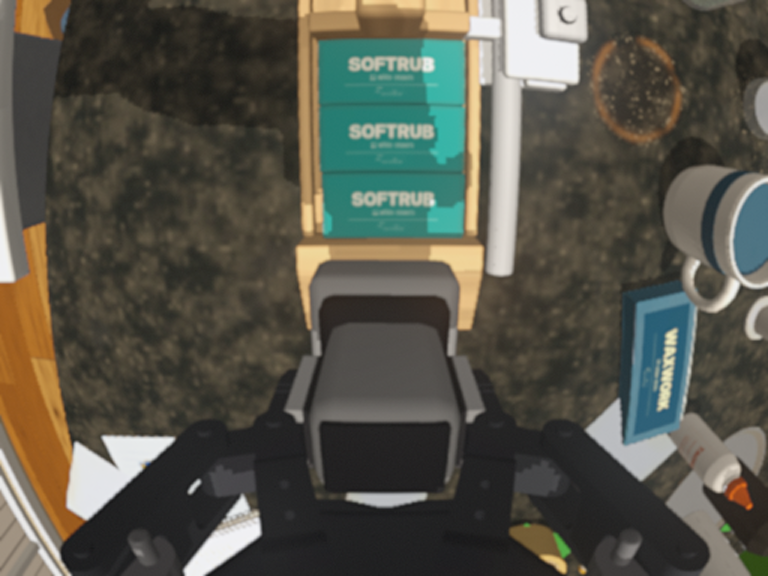

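View pics/d15.png

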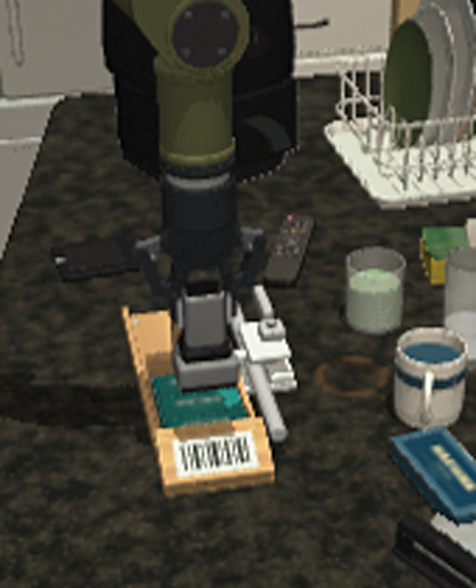

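```bash
python3 -m handwheel '[[-20,3,0,0,0.35],[-19,2,0,0,0.35],[0,0,35,0,0.35],[0,0,30,0,0.35],[0,0,0,0,0.35]]'; python3 -m handwheel '[[0,0,0,0,0.35]]' 20; python3 -c "
from h import *
go(.534,-.169,.1265,0.6)"
```

```text
clock: 48.75
eef_pos: [0.5333, -0.1723, 0.1357]
tcp_rot: [-2.209, -2.229, 0.005]
wrist_force: [-0.4, -0.4, -2.0]
grip_width: 0.51
clock: 48.88
eef_pos: [0.5358, -0.1718, 0.1384]
tcp_rot: [2.209, 2.231, 0.001]
wrist_force: [-0.6, 0.4, -1.6]
grip_width: 0.511
pos [ 0.5358 -0.1718  0.1384] jaw deg 0.57 tilt [ 0.002 -0.001 -1.   ] need [ 2.8 -1.8 11.9]
turn -0.001
```

```bash
python3 -m handwheel '[[2,-1,6,0,0.35],[0,0,4,0,0.35],[0,0,0,0,0.35]]'; python3 -m handwheel '[[0,0,3,0,0.35],[0,0,0,0,0.35]]';python3 -m handwheel '[[0,0,3,0,0.35],[0,0,0,0,0.35]]'
```

```text
clock: 49.25
eef_pos: [0.5339, -0.1688, 0.1275]
tcp_rot: [-2.209, -2.234, 0.0]
wrist_force: [-0.4, -0.6, -2.3]
grip_width: 0.511
clock: 49.5
eef_pos: [0.5347, -0.1698, 0.1256]
tcp_rot: [2.208, 2.231, 0.0]
wrist_force: [-1.1, -1.3, 5.8]
grip_width: 0.511
clock: 49.75
eef_pos: [0.5348, -0.1715, 0.1245]
tcp_rot: [2.208, 2.228, -0.002]
wrist_force: [-4.3, -2.8, 20.8]
grip_width: 0.511
```

```bash
python3 -m handwheel '[[-5,0,1,0,0.35],[-5,0,2,0,0.35],[0,0,0,0,0.35]]'; python3 -c "
from h import *
snap('wrist','w16',scale=1.5)"
```

```text
clock: 50.12
eef_pos: [0.5348, -0.1805, 0.1205]
tcp_rot: [2.208, 2.23, -0.0]
wrist_force: [-2.3, -2.4, 12.5]
grip_width: 0.508
```

View pics/w16.png

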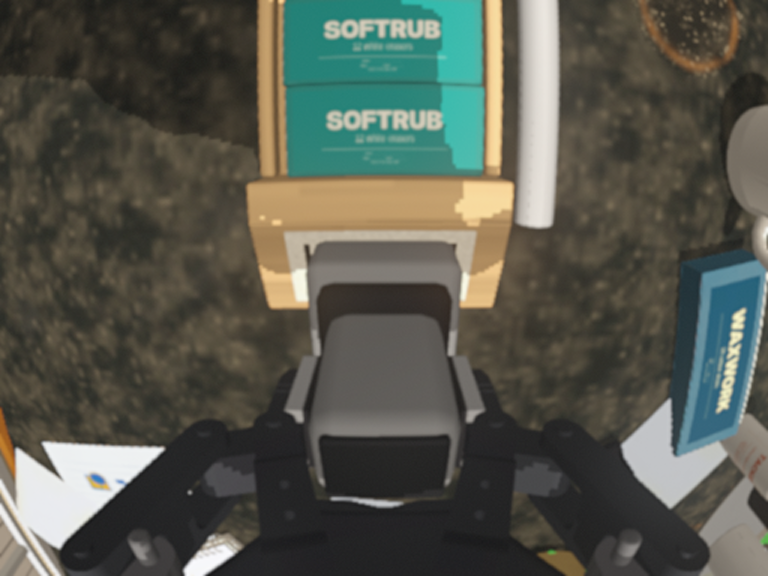

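```bash
cat >> h.py <<'E'
def tilt(fn,box=(222,215,292,275)):
    P=np.array([pd('wrist',u,v,fn) for v in range(box[1],box[3]) for u in range(box[0],box[2])])
    P=P[np.isfinite(P).all(1)]
    c=np.median(P,0)
    for k in range(5):
        q=P-c; n=np.linalg.svd(q[::7] if len(q)>2000 else q)[2][2]; r=abs(q@n); P=P[r<max(.0015,2*np.median(r))]; c=P.mean(0)
    if n[1]<0:n=-n
    print(fn,'face normal',n.round(3),'lean deg (axis to -y +)',round(np.degrees(np.arctan2(n[2],n[1])),1),'n',len(P),'resid mm',round(1000*abs((P-c)@n).mean(),2), 'centre',c.round(4))
E
python3 -c "
from h import *
tilt('w15');tilt('w16')"
```

```text
w15 face normal [-0.006  1.     0.011] lean deg (axis to -y +) 0.6 n 3611 resid mm 0.4 centre [ 0.5304 -0.1148  0.2066]
w16 face normal [-0.012  0.992  0.122] lean deg (axis to -y +) 7.0 n 3824 resid mm 0.37 centre [ 0.5363 -0.1643  0.1258]
```

```bash
python3 -m handwheel '[[-4,0,2,0,0.35],[-4,0,3,0,0.35],[-4,0,3,0,0.35],[0,0,0,0,0.35]]'; python3 -m handwheel '[[-4,0,3,0,0.35],[-4,0,3,0,0.35],[-3,0,3,0,0.35],[0,0,0,0,0.35]]'; python3 -c "
from h import *
snap('wrist','w17',scale=1.5);tilt('w17')"
```

```text
clock: 50.68
eef_pos: [0.535, -0.1933, 0.1123]
tcp_rot: [2.208, 2.229, -0.001]
wrist_force: [-2.2, -3.4, 10.1]
grip_width: 0.511
clock: 51.18
eef_pos: [0.5352, -0.2042, 0.1032]
tcp_rot: [2.208, 2.229, -0.001]
wrist_force: [-2.1, -3.4, 9.5]
grip_width: 0.51
w17 face normal [-0.006  0.91   0.414] lean deg (axis to -y +) 24.4 n 3880 resid mm 0.41 centre [ 0.5367 -0.1868  0.1101]
```

View pics/w17.png

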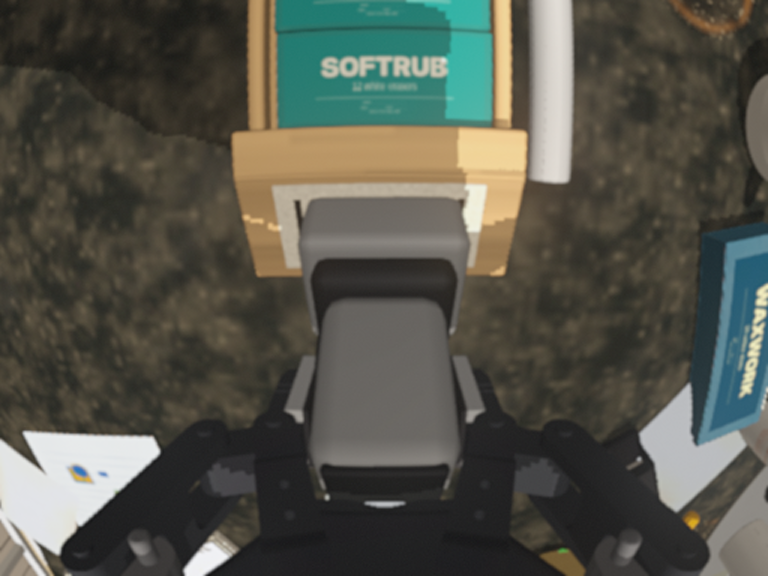

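```bash
python3 -m handwheel '[[0,0,0,0,0.35],[0,0,0,0,0.35]]' 70; python3 -m handwheel '[[-7,0,-16,0,0.35],[-10,0,-30,0,0.35],[-10,-1,-30,0,0.35],[0,0,-13,0,0.35],[0,0,0,0,0.35]]'; python3 -c "
from h import *
go(.534,-.231,.192,0.6)
snap('wrist','w18',scale=1.5);tilt('w18')
snap('side','d18',(170,60,340,270),2.8)"
```

```text
clock: 51.48
eef_pos: [0.5352, -0.2042, 0.1033]
tcp_rot: [2.208, 2.229, -0.002]
wrist_force: [-0.4, -3.3, 9.3]
grip_width: 0.507
clock: 52.1
eef_pos: [0.5341, -0.2284, 0.1909]
tcp_rot: [2.208, 2.233, 0.002]
wrist_force: [0.2, 0.6, -2.4]
grip_width: 0.509
pos [ 0.5341 -0.2284  0.1909] jaw deg 0.65 tilt [ 0.001  0.    -1.   ] need [-2.6 -0.1 -1.1]
turn 0.001
w18 face normal [-0.007  0.909  0.417] lean deg (axis to -y +) 24.7 n 3908 resid mm 0.42 centre [ 0.5356 -0.211   0.1979]
```

View pics/w18.png

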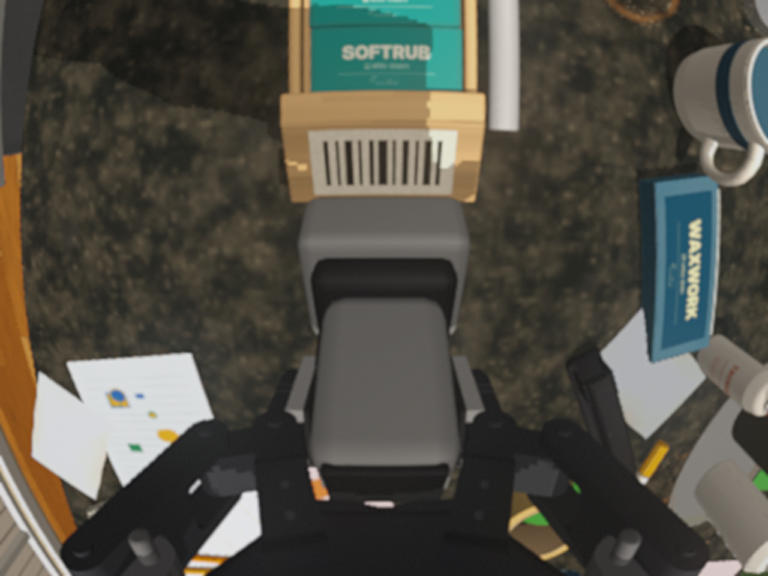

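View pics/d18.png

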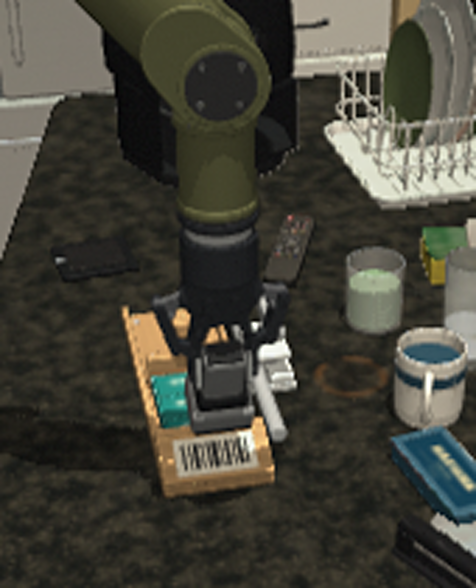

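```bash
python3 -c "
from h import *
c=np.mean([(308,131),(457,130),(453,190),(316,192)],0)/1.5
L=np.mean([pd('wrist',(u/1.5),v/1.5,'w18') for u,v in [(312,134),(453,133),(449,187),(320,189)]],0); print('label',L,pd('wrist',*c,'w18'))
s=bot.state(); p=s['eef_pos']; a=np.array([0.007,-.417,.909]); n=np.array([-.007,.909,.417])
f=np.array([.5356,-.211,.1979]); q=p-n*((p-f)@n+.017)
print(q, 'spot',q-a*(.083+.09))
# top of scanner: far edge of top in wrist, pixels
print(pd('wrist',385/1.5,458/1.5,'w18'), pd('wrist',385/1.5,478/1.5,'w18'))
for v in (478,470): t=pd('wrist',385/1.5,v/1.5,'w18'); print('top height along axis above TCP',(t-q)@a)
" 
```

```text
label [ 0.53478586 -0.15858702  0.03515693] [ 0.5346866  -0.15852386  0.03674782]
[ 0.53313134 -0.22623027  0.19029194] spot [ 0.53192034 -0.15408927  0.03303494]
[ 0.53571674 -0.22522211  0.2235324 ] [ 0.53580133 -0.23211053  0.22432889]
top height along axis above TCP 0.03341034240075368
top height along axis above TCP 0.03207394941525709
```

```bash
python3 -m handwheel '[[-4,1,-1,0,0.35],[0,0,0,0,0.35],[0,0,0,0,0.35],[0,0,0,0,0.35],[0,0,0,0,0.35]]'; for i in 1 2 3; do python3 -m handwheel '[[0,0,0,0,0.35],[0,0,0,0,0.35],[0,0,0,0,0.35],[0,0,0,0,0.35],[0,0,0,0,0.35]]'|head -2; done; python3 -c "
from h import *
print(bot.state()['qvel'].round(4)); go(.4455,.33,.22,-8.8)"
```

```text
clock: 52.82
eef_pos: [0.5347, -0.2327, 0.1915]
tcp_rot: [-2.209, -2.234, -0.0]
wrist_force: [-0.1, -0.6, -2.8]
grip_width: 0.507
clock: 53.45
eef_pos: [0.5347, -0.2328, 0.1915]
clock: 54.08
eef_pos: [0.5348, -0.2328, 0.1915]
clock: 54.7
eef_pos: [0.5348, -0.2328, 0.1915]
[-0.0011 -0.0004 -0.0017  0.002   0.0008  0.0022 -0.0006]
pos [ 0.5348 -0.2328  0.1915] jaw deg 0.63 tilt [ 0.  0. -1.] need [563.8 -83.  -28.5]
turn 0.165
```

```bash
python3 -m handwheel '[[10,0,-12,0,0.35],[30,-5,-12,0,0.35],[50,-8,-3,0,0.35],[55,-8,0,0,0.35],[55,-8,0,0,0.35]]'; python3 -m handwheel '[[55,-9,0,0,0.35],[55,-9,0,0,0.35],[55,-9,0,0,0.35],[55,-9,0,0,0.35],[55,-9,0,0,0.35]]';  python3 -m handwheel '[[50,-9,0,0,0.35],[40,-6,0,0,0.35],[0,0,0,0,0.35],[0,0,0,0,0.35]]'; python3 -c "
from h import *
go(.4455,.334,.12,0.6); snap('wrist','w19',scale=1.5);tilt('w19')"
```

```text
clock: 55.32
eef_pos: [0.5035, -0.0306, 0.2196]
tcp_rot: [2.208, 2.233, 0.003]
wrist_force: [1.1, 1.1, -2.1]
grip_width: 0.506
clock: 55.95
eef_pos: [0.4547, 0.244, 0.2195]
tcp_rot: [2.208, 2.235, 0.002]
wrist_force: [1.7, 0.8, -1.8]
grip_width: 0.508
clock: 56.45
eef_pos: [0.4392, 0.3308, 0.2189]
tcp_rot: [2.208, 2.234, -0.001]
wrist_force: [-0.1, -0.7, -1.9]
grip_width: 0.507
pos [0.4392 0.3308 0.2189] jaw deg 0.65 tilt [ 0.    -0.001 -1.   ] need [ 3.3  6.3 98.9]
turn 0.001
w19 face normal [-0.008  0.906  0.424] lean deg (axis to -y +) 25.1 n 4148 resid mm 0.43 centre [0.4406 0.3483 0.2254]
```

View pics/w19.png

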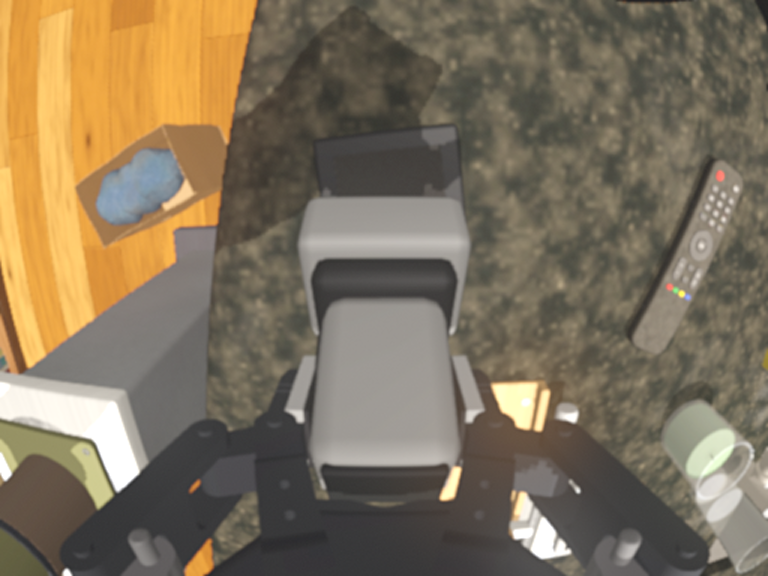

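```bash
python3 -m handwheel '[[1,6,40,0,0.35],[2,0,40,0,0.35],[0,0,26,0,0.35],[0,0,0,0,0.35]]';  python3 -m handwheel '[[0,0,4,0,0.35],[0,0,0,0,0.35]]' 20; python3 -m handwheel '[[0,0,3,0,0.35],[0,0,0,0,0.35]]'; python3 -m handwheel '[[0,0,3,0,0.35],[0,0,0,0,0.35]]'
```

```text
clock: 57.0
eef_pos: [0.445, 0.3318, 0.1111]
tcp_rot: [2.211, 2.231, -0.007]
wrist_force: [-0.2, 0.5, -2.3]
grip_width: 0.509
clock: 57.25
eef_pos: [0.4462, 0.3343, 0.1096]
tcp_rot: [2.21, 2.233, 0.003]
wrist_force: [0.2, 1.1, -2.4]
grip_width: 0.508
clock: 57.5
eef_pos: [0.4456, 0.3343, 0.1058]
tcp_rot: [2.209, 2.234, 0.001]
wrist_force: [-0.7, 0.2, -3.6]
grip_width: 0.511
clock: 57.75
eef_pos: [0.4454, 0.3341, 0.1023]
tcp_rot: [2.209, 2.234, -0.001]
wrist_force: [0.5, -0.2, -1.6]
grip_width: 0.512
```

```bash
python3 -m handwheel '[[0,0,3,0,0.35],[0,0,0,0,0.35]]';  python3 -m handwheel '[[0,0,2,0,0.35],[0,0,0,0,0.35]]'; python3 -m handwheel '[[0,0,2,0,0.35],[0,0,0,0,0.35]]'
```

```text
clock: 58.0
eef_pos: [0.4453, 0.3341, 0.0992]
tcp_rot: [2.209, 2.234, -0.001]
wrist_force: [0.9, 0.5, -2.4]
grip_width: 0.508
clock: 58.25
eef_pos: [0.4454, 0.3342, 0.0974]
tcp_rot: [2.209, 2.234, -0.0]
wrist_force: [-0.4, -0.2, -2.0]
grip_width: 0.505
clock: 58.5
eef_pos: [0.4454, 0.3342, 0.0954]
tcp_rot: [2.209, 2.234, -0.0]
wrist_force: [-0.5, 0.5, -3.0]
grip_width: 0.503
```

```bash
python3 -m handwheel '[[0,0,2,0,0.35],[0,0,0,0,0.35]]';  python3 -m handwheel '[[0,0,2,0,0.35],[0,0,0,0,0.35]]'; python3 -c "
from h import *
snap('wrist','w20',scale=1.5);tilt('w20')"
```

```text
clock: 58.75
eef_pos: [0.4455, 0.3343, 0.0947]
tcp_rot: [2.209, 2.233, 0.001]
wrist_force: [-2.9, -0.9, 8.2]
grip_width: 0.512
clock: 59.0
eef_pos: [0.4455, 0.3343, 0.0945]
tcp_rot: [2.208, 2.233, 0.002]
wrist_force: [-4.0, -4.2, 25.1]
grip_width: 0.505
w20 face normal [-0.014  0.906  0.422] lean deg (axis to -y +) 25.0 n 4012 resid mm 0.43 centre [0.4469 0.3516 0.1015]
```

```bash
python3 -m handwheel '[[3,0,0,0,0.35],[3,0,0,0,0.35],[0,0,0,0,0.35]]';  python3 -c "
from h import *
snap('wrist','w21',scale=1.5);tilt('w21')"
```

```text
clock: 59.42
eef_pos: [0.4456, 0.3359, 0.0946]
tcp_rot: [2.207, 2.228, -0.008]
wrist_force: [-4.8, -11.1, 31.1]
grip_width: 0.511
w21 face normal [-0.006  0.916  0.401] lean deg (axis to -y +) 23.6 n 3883 resid mm 0.41 centre [0.4471 0.3532 0.1012]
```

```bash
python3 -m handwheel '[[3,0,0,0,0.35],[3,0,0,0,0.35],[0,0,0,0,0.35]]';  python3 -c "
from h import *
snap('wrist','w22',scale=1.5);tilt('w22')"
```

```text
clock: 59.85
eef_pos: [0.4454, 0.3435, 0.0943]
tcp_rot: [2.208, 2.23, -0.005]
wrist_force: [-4.4, -6.6, 25.8]
grip_width: 0.508
w22 face normal [-0.009  0.942  0.334] lean deg (axis to -y +) 19.5 n 3998 resid mm 0.42 centre [0.4469 0.3604 0.1003]
```

Rotating back as planned (25° → 19.5°). I'll continue.

```bash
python3 -m handwheel '[[4,0,0,0,0.35],[4,0,0,0,0.35],[0,0,0,0,0.35]]'; python3 -m handwheel '[[4,0,1,0,0.35],[4,0,1,0,0.35],[0,0,0,0,0.35]]'; python3 -c "
from h import *
snap('wrist','w23',scale=1.5);tilt('w23')"
```

```text
clock: 60.28
eef_pos: [0.4453, 0.3519, 0.0935]
tcp_rot: [2.208, 2.23, -0.005]
wrist_force: [-3.4, -4.7, 18.4]
grip_width: 0.507
clock: 60.65
eef_pos: [0.4451, 0.3615, 0.0916]
tcp_rot: [2.208, 2.232, -0.001]
wrist_force: [-3.5, -3.9, 16.6]
grip_width: 0.504
w23 face normal [-0.004  0.989  0.149] lean deg (axis to -y +) 8.5 n 3903 resid mm 0.38 centre [0.4466 0.3772 0.0961]
```

```bash
python3 -m handwheel '[[4,0,1,0,0.35],[4,0,1,0,0.35],[3,0,1,0,0.35],[0,0,1,0,0.35],[0,0,0,0,0.35]]'; python3 -c "
from h import *
snap('wrist','w24',scale=1.5);tilt('w24')"
```

```text
clock: 61.32
eef_pos: [0.4449, 0.3738, 0.0878]
tcp_rot: [2.209, 2.234, 0.002]
wrist_force: [-3.1, -1.0, 16.5]
grip_width: 0.506
w24 face normal [-0.007  1.     0.009] lean deg (axis to -y +) 0.5 n 3803 resid mm 0.38 centre [0.4463 0.3886 0.091 ]
```

View pics/w24.png

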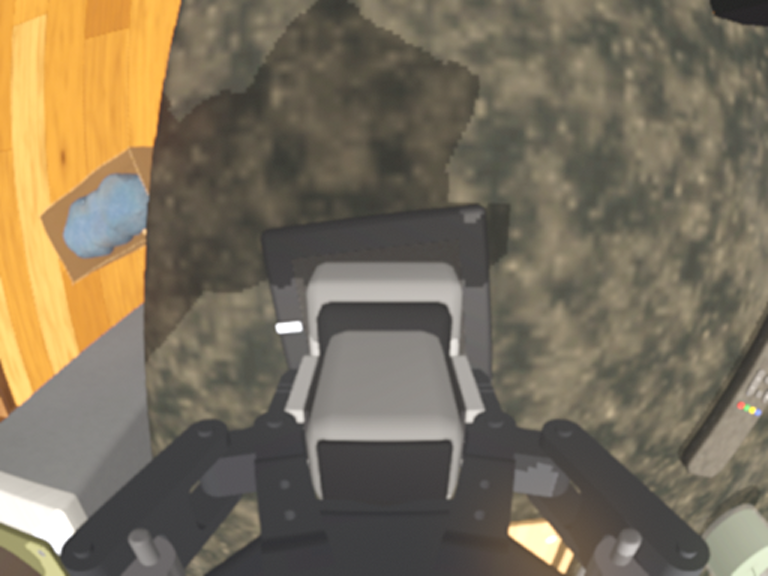

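```bash
python3 -m handwheel '[[0,0,-1,0,0.6],[0,0,0,0,0.7],[0,0,0,0,0.9],[0,0,0,0,1],[0,0,0,0,1]]'; python3 -m handwheel '[[0,0,-30,0,1],[0,0,-50,0,1],[0,0,-50,0,1],[-60,0,-30,0,1],[-60,0,0,0,1]]';python3 -m handwheel '[[0,0,0,0,1],[0,0,0,0,1]]'; python3 - <<'E'
from h import *
snap('wrist','w25',scale=1.5); snap('scene','s25',scale=1.5)
P=np.array([pd('wrist',u,v,'w25') for v in range(0,384,2) for u in range(60,450,2)])
P=P[(abs(P[:,0]-.445)<.09)&(abs(P[:,1]-.372)<.09)]
for l,a,b in [('top',.117,.13),('nose',.04,.047),('pad',.0075,.0125)]:
    q=P[(P[:,2]>a)&(P[:,2]<b)]
    if len(q)>5: print(l,len(q),np.median(q[:,2]),cv2.minAreaRect((q[:,:2]*1000).astype(np.float32)))
    if l=='top' and len(q)>5:
        n=np.linalg.svd(q-q.mean(0))[2][2]; print('top normal',n)
E
```

```text
clock: 62.0
eef_pos: [0.4451, 0.3732, 0.0864]
tcp_rot: [2.209, 2.234, -0.0]
wrist_force: [0.2, -0.0, 0.1]
grip_width: 0.996
clock: 62.62
eef_pos: [0.4476, 0.2576, 0.2468]
tcp_rot: [2.206, 2.235, 0.01]
wrist_force: [1.0, -0.9, -0.5]
grip_width: 1.0
clock: 62.88
eef_pos: [0.4465, 0.2577, 0.2446]
tcp_rot: [-2.209, -2.233, -0.001]
wrist_force: [-0.6, -0.3, 0.2]
grip_width: 1.0
top 434 0.12295878009971993 ((445.821044921875, 372.8825378417969), (41.45639419555664, 31.205305099487305), 0.44540730118751526)
top normal [ 0.0078316  -0.0148659   0.99985883]
nose 157 0.04292686220427255 ((445.72216796875, 373.4342956542969), (63.23520278930664, 54.160282135009766), 0.47490471601486206)
pad 996 0.00989147944109836 ((445.4071044921875, 371.5447082519531), (109.24237060546875, 99.61506652832031), 7.692477703094482)
```

View pics/w25.png

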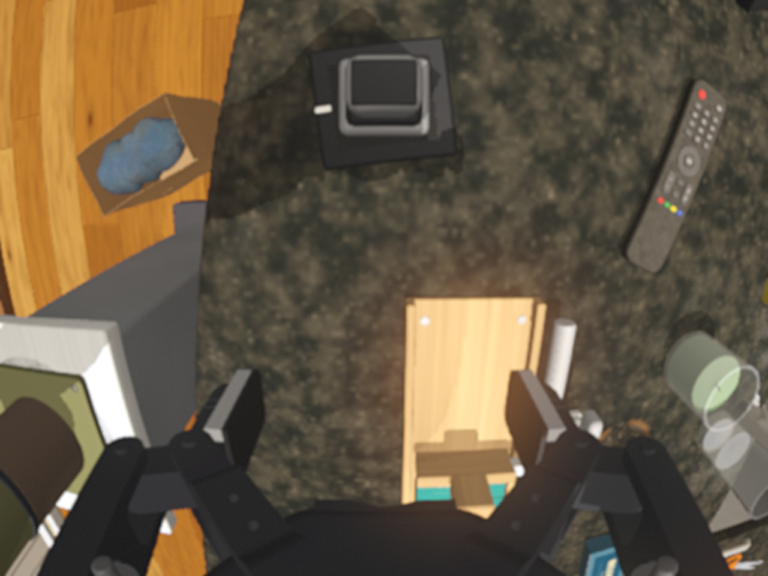

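View pics/s25.png

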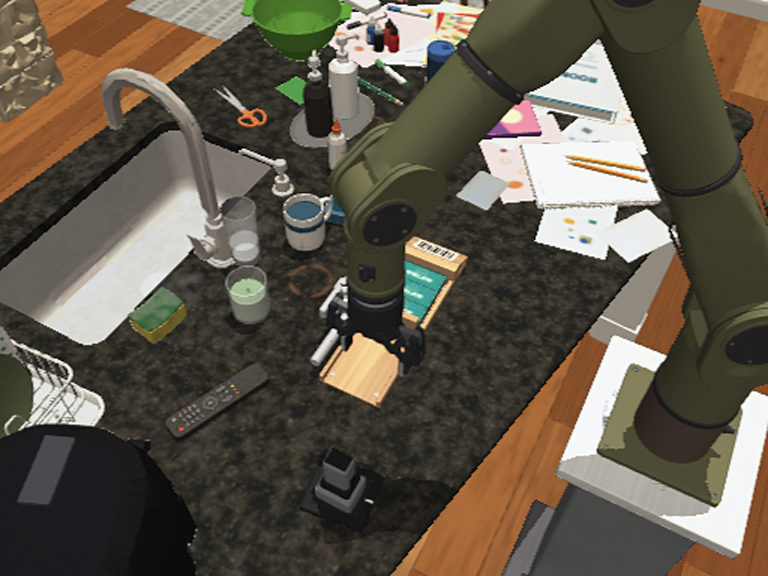

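```bash
python3 -m handwheel '[[-60,10,-30,0,1],[-60,10,0,0,1],[-60,10,0,0,1],[-60,10,0,0,1],[-60,10,0,0,1]]';python3 -m handwheel '[[0,0,0,0,1],[0,0,0,0,1],[0,0,0,0,1]]'; python3 - <<'E'
from h import *
print(bot.state()['eef_pos']); snap('wrist','w26',scale=1.5); boxes('w26')
E
```

```text
clock: 63.6
eef_pos: [0.4997, -0.0377, 0.272]
tcp_rot: [-2.206, -2.237, -0.002]
wrist_force: [1.1, -0.4, -0.4]
grip_width: 1.0
clock: 63.98
eef_pos: [0.4989, -0.0348, 0.2721]
tcp_rot: [-2.204, -2.238, -0.001]
wrist_force: [-0.7, 0.2, 0.1]
grip_width: 1.004
[ 0.4989315  -0.03481443  0.27208584]
px [282. 167.] c 534.9 -46.1 z 26.1 w,h 95.6 132.8 short-axis deg 1.2
```

View pics/w26.png

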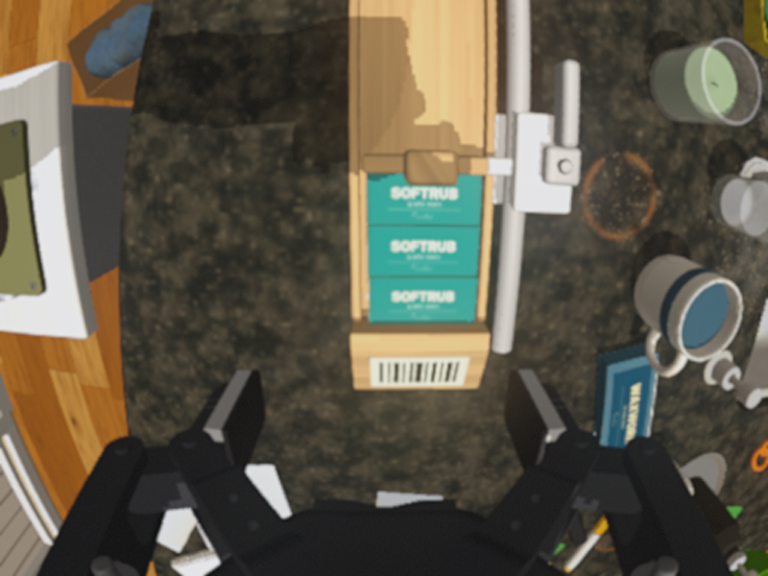

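The three boxes sit as one flat, snug row (about (423,195), (423,250), (423,298)). The lever is parallel to the rod, the bystanders are where they were, and the robot touches nothing.

```bash
python3 -c "
from workcell import bot
print(bot.hand_in())"
```

```text
the job is handed in; nothing more can be done
None
```

The job is done and handed in at about 64 s. I flipped the cam lever open, drew the stop back, and laid all three boxes crosswise in the tray. Then I pushed the stop up snug and flipped the lever back to its hard stop.

- **Box fix:** The third box first landed on the back rail and tilted. I re-gripped it and set it flat before pushing the stop up.
- **Scan:** The moves cannot tilt the tool, so I pressed the scanner's nose against the sloping label until it turned in a light grip. I then held it about 2 s at about 24.7° lean. My last estimate, before a final nudge of about 4 mm, put the reading spot about 6 mm from the label centre.
- **Scanner return:** I turned it upright again by pressing it on the pad. It now stands within about 2 mm of the pad's centre. The wrist camera showed its axis within 0.5–1° of vertical.
- **Last look:** The three box tops are level at 26 mm with no visible gaps. The lever lies parallel to the rod, the mug, tin and jar look unmoved, and the gripper is clear of everything.

No last check failed. Two numbers were not as planned: the wrist force reached about 30 N when I set down the second box and again when I turned the scanner upright. The scanner also slid about 3 mm up in the grip while tilting, so the scan distance was a few millimetres off the planned 90 mm.

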